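# Charge the grinding jar from the pouring scoop

### The arm

A 6-joint arm with a two-finger parallel gripper is mounted at the origin on a cart in front of the work surface, level with it; the furniture and walls round the work are solid. World frame = base frame: x ahead of the robot, y to its left, z up, the work surface at z = 0. Lengths are in mm, angles in degrees, forces in N, time in s.
With the tool pointing down it reaches from about 350 to 850 mm from the base axis. Payload 8.1 kg.
Tool frame: the origin (TCP) lies midway between the tips of the shut fingers; the grasp point (between the pads) lies 19 mm behind it; z points along the fingers, y is the direction in which the jaws open and shut (so a half turn about z gives the same grasp; the last joint's range is limited). The gripper opens to 85 mm and grips with 20 to 120 N. Pads are 22 mm wide; open, the fingers measure 114 mm over their backs; the gripper's body (76 mm by 85 mm) begins 54 mm behind the grasp point. The pads swing forward as they close: fully open they stand 13 mm farther back than shut.
Start: joints at [71.941, 7.471, 85.268, -0, 87.261, -4.893], TCP at [136.647, 584.237, 231.292] pointing down, gripper open.
Joint ranges: [-169.43, 169.43], [-51.17, 129.36], [1.28, 143.12], [-76.62, 256.62], [0, 156.53], [-152.29, 152.29]. Speed limits (degrees/s): [136.94, 136.94, 159.86, 180, 180, 180].

### API

Orientations are given as [roll, pitch, yaw] about the fixed x, y, z axes, in that order (R = Rz(yaw) Ry(pitch) Rx(roll)).
In Python, from bench import r gives the robot as it stands.
- The arm moves only by the tool carry_out, never from a script. Its argument "increments" is a list of rows, each a list of 3 entries, a list of its own where there are three numbers: the shift along the tool's x, y, z in m, then the turn, a rotation vector about the tool's x, y, z in rad, then the closure, from 0 (fully open) to 1 (shut). A call has 1 to 12 rows; each row shifts and turns the pose as measured when the row begins, along the tool's axes as they then stand; what a row does not reach is not made up. A row lasts 1/10 s, in which the tool goes at most 50 mm and 8.59 degrees, less where a joint would pass 70% of its speed; a pose out of reach is approached as far as the arm can. A call with a gripper value outside its range is refused whole. The fingers move at their own pace and stop on an object; "newtons" is the grip in N (left out, the last holds). Time passes only in rows, so rows that do not move let the fingers close. It gives the time, the measured TCP pose, the force and the opening at its end, in the units of the state.
- r.sense(): the state, without advancing time (a new reading comes with each control period).
- r.snapshot(name): name is "side" or "top"; returns a dict with "image" (384x512x3 uint8, blue, green, red), "vertical_fov" (degrees; the focal length in pixels is half the picture's height over the tangent of half this angle, whatever the lens; pixels are square), "cx", "cy" (the principal point, pixels), "rvec" (rotation vector, rad) and "tvec" (3), from world to camera coordinates, as OpenCV has them. Camera axes: x right, y down, z forward; pixel columns grow to the right and rows downward; lengths in mm; the calibration is good to about 2 mm. A picture is of the moment at which its call begins. There is no depth.
- r.hand_in(): hands the job in, once; it reports no verdict.
The state is a dict: "time": time; "joint_pos": joint angles; "qd": joint speeds; "joint_efforts": joint torques, N m; "tool_pos": TCP position; "tcp_rot": TCP orientation; "ft_force": force on the tool from outside, world axes, zero at the start; "wrist_torque": the same for the moment, N m; "finger_gap": finger opening in mm.
Only numpy, scipy, OpenCV 4.12 (cv2) and the standard library are available. Lean on these libraries where they do the work, as an engineer would, in place of code of your own. Each camera call takes 0.05 s, during which the arm holds its last target.

### The job

Pour the six white grinding balls from the metal scoop into the open grinding jar. Its rim is ceramic, so first bring the scoop, balls still in it, gently down until the black rubber bar under its lip rests on the jar's rim, then tip the scoop on that bar and keep the bar resting on the rim until every ball has rolled in. Then set the empty scoop level on the worktop clear of the jar, without shifting or tipping the jar or disturbing the timer, the vial and the tin.

Things in the scene. Friction and masses are not known exactly. Their poses are not given: they have to be found in the camera images.
- scoop: aluminium pouring scoop with blue handle, loose, about 0.22 kg, 135 x 60 x 107 mm, stands flat, lip roughly towards the robot at the start. Origin: centre of its underside, under the handle; z up, +x towards the lip. Its pit (x -41 to 27 mm, floor 3 mm thick, walls 44 mm high, 54 mm wide inside) holds the balls; from x = 27 mm a chute with 20 mm side walls rises at 22 degrees to the open lip
- scoop_lip (a point): middle of the edge of the scoop's open lip, at x = 83 mm, z = 24 mm of the scoop; axes as the scoop's. Balls start to roll out when the lip is tipped down by more than 22 degrees; 45 to 52 degrees empties the scoop
- scoop_grip (a point): middle of the scoop's blue handle bar, 96 mm straight above the scoop's origin; axes as the scoop's. The bar runs along the scoop's x, 80 mm long (x -52 to 28 mm), 14 mm thick (y), 22 mm high (z 85 to 107 mm), free underneath, joined to the back wall by an upright at its rear end; pinch it across y from above
- scoop_rest (a point): axis, at mid-length, of the black rubber bar under the lip: round, along the scoop's y, 8 mm thick, 50 mm long, at x = 63 mm, z = 9.5 mm of the scoop (20 mm behind the lip's edge); axes as the scoop's. Laid on the middle of the rim with the lip pointing at the jar's centre, it is the pivot for tipping
- jar: round open white ceramic grinding jar with a dark foot ring, loose, 0.9 kg, 112 mm in diameter, 70 mm high, bore 96 mm, rim flat and 8 mm wide, inner floor 8 mm above the underside. Origin: centre of its underside; z up. Taller equipment stands 60 to 100 mm behind it (from x = 0.58 m), so pour sideways, left or right, rather than towards the robot
- jar_mouth (a point): centre of the jar's mouth, level with the top of the rim, 70 mm above its underside
- ball_0: white grinding ball, 20 mm in diameter, 25 g, one of six that lie in the scoop's pit; origin at its centre
- ball_1: white grinding ball, 20 mm in diameter, 25 g, one of six that lie in the scoop's pit; origin at its centre
- ball_2: white grinding ball, 20 mm in diameter, 25 g, one of six that lie in the scoop's pit; origin at its centre
- ball_3: white grinding ball, 20 mm in diameter, 25 g, one of six that lie in the scoop's pit; origin at its centre
- ball_4: white grinding ball, 20 mm in diameter, 25 g, one of six that lie in the scoop's pit; origin at its centre
- ball_5: white grinding ball, 20 mm in diameter, 25 g, one of six that lie in the scoop's pit; origin at its centre
- timer: white kitchen-type timer, 62 x 62 x 19 mm, lying flat, bystander; origin: centre of its underside
- vial: screw-cap vial with a red cap, 30 mm in diameter, 50 mm high, standing, bystander; origin: centre of its underside
- fuse_tin: small tin with a green lid, 40 x 56 x 22 mm, bystander; origin: centre of its underside

How it is judged:
By the outcome, as a careful person would: the job done as asked, in the order asked, and still so for the second after the job is handed in, with the robot touching nothing.
It also fails if it takes over 48 s, if anything falls off the work surface, if the arm or the gripper's body presses on something with over 40 N, if the wrist force passes 120 N, or if a joint passes its speed limit or range.

## Working session

There is one attempt and no reset: what is moved stays moved. The work goes in short steps, Python scripts to look and compute and a tool call to move; the robot and the scene stay as the last step left them, time stands still between calls to the robot, and variables do not carry over. Pictures are saved under pics/ and viewed, and the job is handed in when it is done.

Besides the shell and the picture viewer there is one more tool, called after "Request:" by a JSON object that holds its "name" and its "arguments", one argument or row to a line. carry_out: Moves the arm, as the interface text tells. Its arguments: {"type":"object","properties":{"increments":{"type":"array"},"newtons":{"type":"number"}},"required":["increments"]}

```bash
mkdir -p pics; ls
python3 - <<'E'
from bench import r
import cv2,numpy as np,pickle
s=r.sense();print(s)
d={}
for n in("side","top"):
    p=r.snapshot(n);cv2.imwrite(f"pics/{n}0.png",p["image"]);d[n]=p
    print(n,{k:v for k,v in p.items() if k!="image"})
pickle.dump(d,open("s0.pkl","wb"))
E
```

```text
pics
{'time': 0.0, 'joint_pos': array([ 7.19415422e+01,  7.51604383e+00,  8.53299723e+01, -1.44091101e-03,
        8.72624160e+01, -4.89482350e+00]), 'qd': array([-0.01203559, -0.0410633 , -0.14259589,  0.05301281,  0.00150845,
       -0.08191207]), 'joint_efforts': array([ 1.31646422e-03, -5.69411767e+01, -5.00555384e+01, -3.02343024e-04,
        1.46407768e-02, -3.04678326e-05]), 'tool_pos': array([136.47006229, 583.69666959, 230.22804848]), 'tcp_rot': array([-1.79891841e+02, -7.81828338e-03,  1.66836428e+02]), 'ft_force': array([-0.25318505, -0.54958064,  0.38376977]), 'wrist_torque': array([-0.01622481,  0.05215992,  0.0016671 ]), 'finger_gap': 85.45163025594685}
side {'vertical_fov': 45.45062459260474, 'cx': 256.1824341094782, 'cy': 193.70760064354417, 'rvec': array([ 2.29095053,  0.02936014, -0.02031914]), 'tvec': array([-451.89259568,  125.8740445 ,  950.99915731])}
top {'vertical_fov': 57.720702948748034, 'cx': 257.2997067354775, 'cy': 191.67617046238715, 'rvec': array([ 2.14893741, -2.16235127,  0.08824755]), 'tvec': array([108.68787748, 455.92467243, 899.27502119])}
```

View pics/side0.png

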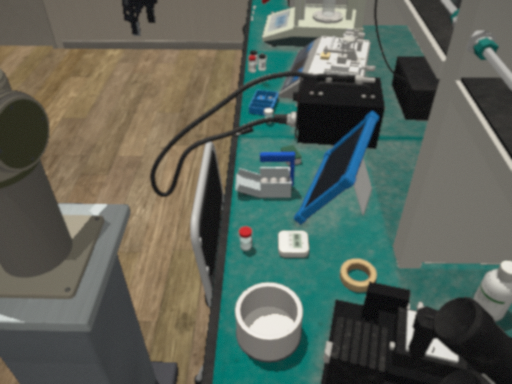

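View pics/top0.png

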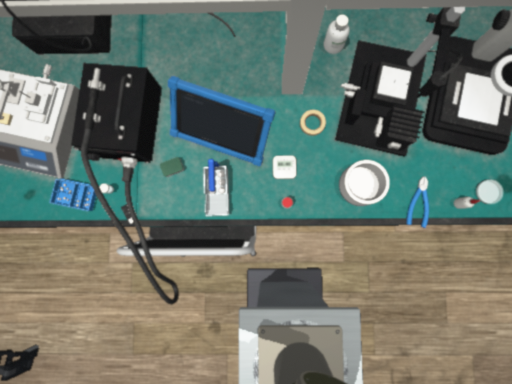

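The side view shows the scoop at about (268,178), lip to the left; the jar is at (269,320), the vial at (245,238) and the timer at (293,243). In the top view the scoop is at (215,190), lip downward, and the jar at (364,183). A blue tablet leans close behind the scoop. I'll zoom in next.

```bash
cat > h.py <<'E'
import cv2,numpy as np,pickle
from scipy.spatial.transform import Rotation as Ro
def cam(p):
    h=p["image"].shape[0];f=h/2/np.tan(np.radians(p["vertical_fov"])/2)
    K=np.array([[f,0,p["cx"]],[0,f,p["cy"]],[0,0,1]]);R=cv2.Rodrigues(p["rvec"])[0]
    return K,R,np.array(p["tvec"]).ravel()
def proj(p,X):
    K,R,t=cam(p);c=(np.atleast_2d(X)@R.T+t)@K.T;return c[:,:2]/c[:,2:]
def back(p,uv,z):
    K,R,t=cam(p);o=-R.T@t;uv=np.atleast_2d(uv)
    d=np.c_[uv,np.ones(len(uv))]@np.linalg.inv(K).T@R
    return o+d*((z-o[2])/d[:,2])[:,None]
def crop(p,x0,y0,x1,y1,k,name):
    cv2.imwrite(name,cv2.resize(p["image"][y0:y1,x0:x1],None,fx=k,fy=k,interpolation=cv2.INTER_CUBIC))
E
python3 - <<'E'
from h import *
d=pickle.load(open("s0.pkl","rb"))
a=cv2.resize(d["top"]["image"][145:225,150:310],None,fx=5,fy=5,interpolation=cv2.INTER_CUBIC)
cv2.imwrite("pics/t0z.png",a)
crop(d["side"],220,130,390,230,4.5,"pics/s0z.png")
t,s=d["top"],d["side"]
print("jar top",back(t,[[364,183]],70),back(s,[[269,310]],70))
for n,uv,z in(("vial",[288,202],50),("timer",[284,167],19),("tin",[173,167],22),("scoop",[215,190],90),("edge",[215,219],0),("tabl",[262,163],0)):print(n,back(t,[uv],z))
print(-cam(t)[1].T@cam(t)[2],-cam(s)[1].T@cam(s)[2])
E
```

```text
jar top [[ 471.77131341 -163.58873618   70.        ]] [[ 478.60711653 -172.15299736   70.        ]]
vial [[426.71005056  26.4804065   50.        ]]
timer [[523.44292643  33.87852932  19.        ]]
tin [[525.68296698 333.31909565  22.        ]]
scoop [[454.69310281 209.08130578  90.        ]]
edge [[385.6060386  221.62426109   0.        ]]
tabl [[538.52872287  93.12774524   0.        ]]
[358.88896184  84.00721785 944.73140405] [ 473.02659904 -618.80192161  719.56973861]
```

View pics/t0z.png

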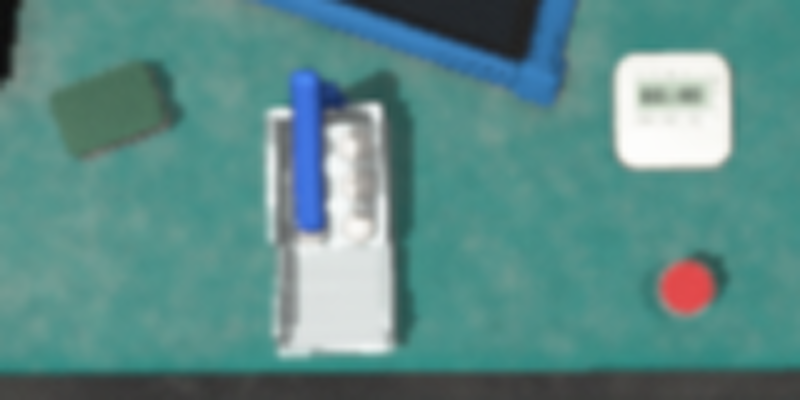

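View pics/s0z.png

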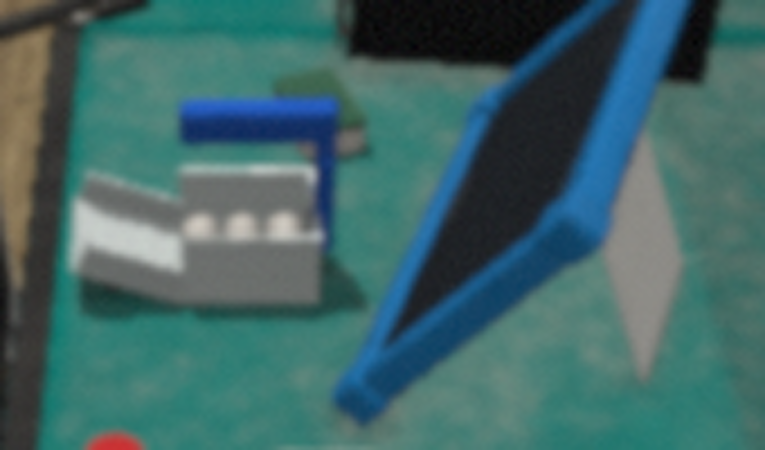

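Run:
```python
from h import *
from scipy.optimize import least_squares
d=pickle.load(open("s0.pkl","rb"))
T=[((305,70),(-52,0,107)),((312,234),(28,0,85)),((277,355),(83,-30,24)),((395,350),(83,30,24)),((267,110),(-44,-30,46)),((383,103),(-44,30,46))]
S=[((318,303),(-44,30,0)),((322,237),(-44,30,46)),((183,303),(27,30,0)),((180,142),(28,3,85)),((335,102),(-52,0,107)),((72,270),(83,30,24))]
def res(q,full=False):
    R=Ro.from_euler('z',q[2]).as_matrix();out=[]
    for L,p,o,k in((T,d["top"],(150,145),5),(S,d["side"],(220,130),4.5)):
        uv=(np.array([l[0] for l in L])+.5)/k-.5+o
        out.append(proj(p,np.array([l[1] for l in L])@R.T+[q[0],q[1],0])-uv)
    return np.concatenate(out) if full else np.concatenate(out).ravel()
f=least_squares(res,[460,215,np.pi],loss="soft_l1")
print(f.x[:2],np.degrees(f.x[2]));print(res(f.x,True).round(1))
# jar: ellipse fits
for n in("top","side"):
    p=d[n];g=p["image"]
    crop(p,*( (330,150,400,215) if n=="top" else (225,270,315,365)),7,f"pics/{n}jar.png")
```

```text
[480.3356542  217.68934196] 182.25026276627975
[[-0.7 -0.8]
 [ 0.3 -0.2]
 [ 0.1 -0.8]
 [-0.9 -0.8]
 [-0.7 -0.5]
 [-1.1 -0.2]
 [-0.7  0.4]
 [-0.7  0.1]
 [-0.8  0.8]
 [-0.8  0.8]
 [ 0.2  0.7]
 [-0.3  0.7]]
```

View pics/topjar.png

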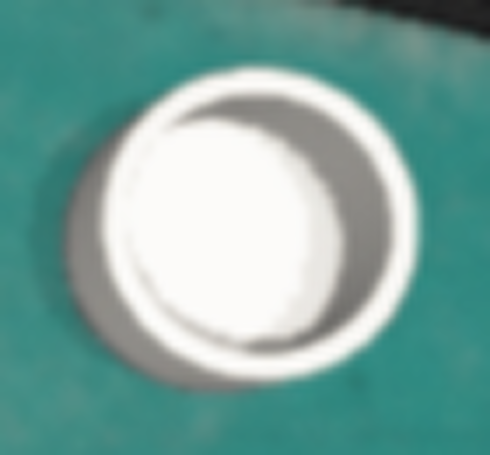

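View pics/sidejar.png

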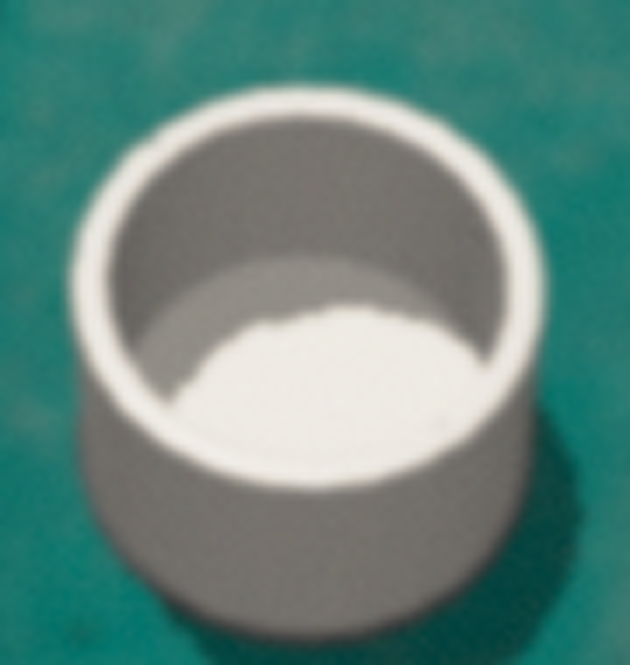

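Run:
```python
from h import *
from scipy.optimize import least_squares
d=pickle.load(open("s0.pkl","rb"))
th=np.linspace(0,2*np.pi,721)
def ext(p,q,r,z):
    u=proj(p,np.c_[q[0]+r*np.cos(th),q[1]+r*np.sin(th),th*0+z])
    return np.array([u[:,0].min(),u[:,0].max(),u[:,1].min(),u[:,1].max()])
def m(a,o,k):
    a=(np.array(a)+.5)/k-.5;return a+np.array([o[0],o[0],o[1],o[1]])
mt=m([102,418,67,380],(330,150),7);ms=m([72,546,86,490],(225,270),7)
for sel in("both","top","side"):
    def res(q):
        a=ext(d["top"],q,56,70)-mt;b=ext(d["side"],q,56,70)-ms
        return {"both":np.r_[a,b],"top":a,"side":b}[sel]
    f=least_squares(res,[475,-168]);print(sel,f.x,f.fun.round(2))
g=d["top"]["image"]
b=(g[:,:,0].astype(int)-g[:,:,2]>60)
crop(d["top"],270,30,470,215,4,"pics/topR.png")
```

```text
both [ 477.39495214 -170.53983818] [ 0.15 -0.1  -0.31 -0.88 -0.15 -0.63  0.31 -0.27]
top [ 475.88438407 -170.42181948] [ 0.13 -0.12  0.28 -0.27]
side [ 478.04352398 -170.5744949 ] [ 0.24 -0.24  0.33 -0.24]
```

View pics/topR.png

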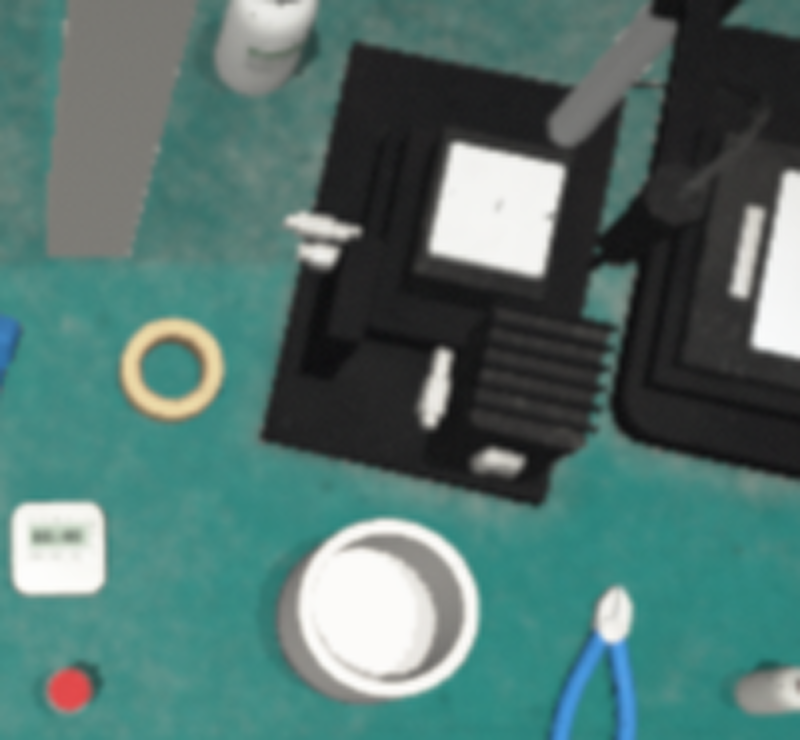

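```bash
cat >> h.py <<'E'
def pose(s): return np.array(s["tool_pos"]),Ro.from_euler('xyz',s["tcp_rot"],degrees=True)
def plan(p0,R0,p1,R1,n,g,ease=False):
    "n rows of (shift m, turn rad, closure) in tool axes"
    t=np.linspace(0,1,n+1)
    if ease: t=t*t*(3-2*t)
    w=(R0.inv()*R1).as_rotvec()
    out=[]
    for a,b in zip(t[:-1],t[1:]):
        Ra=R0*Ro.from_rotvec(w*a)
        sh=Ra.inv().apply((p1-p0)*(b-a))/1000; tu=w*(b-a)
        out.append([[round(float(x),4)+0. for x in sh],[round(float(x),4)+0. for x in tu],g])
    import json
    for i in range(0,n,12): print(json.dumps(out[i:i+12]).replace(" ",""))
def dn(yaw): return Ro.from_euler('xyz',[180,0,yaw],degrees=True)
def show(s):
    print("t %.2f"%s["time"],"pos",np.round(s["tool_pos"],1),"rot",np.round(s["tcp_rot"],2),"F",np.round(s["ft_force"],1),"M",np.round(s["wrist_torque"],2),"gap %.1f"%s["finger_gap"],"q",np.round(s["joint_pos"],1))
E
python3 - <<'E'
from h import *; from bench import r
s=r.sense();p,R=pose(s)
w=(R.inv()*dn(2.25)).as_rotvec();print(np.degrees(w))
plan(p,R,np.array([480,218,200.]),R*Ro.from_rotvec([0,0,np.radians(164.6)]),24,0)
E
```

```text
[-3.38466408e-02  1.32662206e-01  1.64582874e+02]
[[[-0.0174,-0.0116,0.0013],[0.0,0.0,0.1197],0],[[-0.0187,-0.0094,0.0013],[0.0,0.0,0.1197],0],[[-0.0197,-0.0071,0.0013],[0.0,0.0,0.1197],0],[[-0.0204,-0.0047,0.0013],[0.0,0.0,0.1197],0],[[-0.0208,-0.0023,0.0013],[0.0,0.0,0.1197],0],[[-0.0209,0.0002,0.0013],[0.0,0.0,0.1197],0],[[-0.0207,0.0027,0.0013],[0.0,0.0,0.1197],0],[[-0.0203,0.0052,0.0013],[0.0,0.0,0.1197],0],[[-0.0195,0.0076,0.0013],[0.0,0.0,0.1197],0],[[-0.0184,0.0098,0.0013],[0.0,0.0,0.1197],0],[[-0.0171,0.012,0.0013],[0.0,0.0,0.1197],0],[[-0.0156,0.0139,0.0013],[0.0,0.0,0.1197],0]]
[[[-0.0138,0.0157,0.0013],[0.0,0.0,0.1197],0],[[-0.0118,0.0172,0.0013],[0.0,0.0,0.1197],0],[[-0.0097,0.0185,0.0013],[0.0,0.0,0.1197],0],[[-0.0074,0.0196,0.0013],[0.0,0.0,0.1197],0],[[-0.005,0.0203,0.0013],[0.0,0.0,0.1197],0],[[-0.0026,0.0207,0.0013],[0.0,0.0,0.1197],0],[[-0.0001,0.0209,0.0013],[0.0,0.0,0.1197],0],[[0.0024,0.0208,0.0013],[0.0,0.0,0.1197],0],[[0.0049,0.0203,0.0013],[0.0,0.0,0.1197],0],[[0.0073,0.0196,0.0013],[0.0,0.0,0.1197],0],[[0.0096,0.0186,0.0013],[0.0,0.0,0.1197],0],[[0.0117,0.0173,0.0013],[0.0,0.0,0.1197],0]]
```

Request:
{"name": "carry_out", "arguments": {
  "increments": [
    [[-0.0174, -0.0116, 0], [0, 0, 0.12], 0],
    [[-0.0187, -0.0094, 0], [0, 0, 0.12], 0],
    [[-0.0197, -0.0071, 0], [0, 0, 0.12], 0],
    [[-0.0204, -0.0047, 0], [0, 0, 0.12], 0],
    [[-0.0208, -0.0023, 0], [0, 0, 0.12], 0],
    [[-0.0209, 0.0002, 0], [0, 0, 0.12], 0],
    [[-0.0207, 0.0027, 0], [0, 0, 0.12], 0],
    [[-0.0203, 0.0052, 0], [0, 0, 0.12], 0],
    [[-0.0195, 0.0076, 0], [0, 0, 0.12], 0],
    [[-0.0184, 0.0098, 0], [0, 0, 0.12], 0],
    [[-0.0171, 0.012, 0], [0, 0, 0.12], 0],
    [[-0.0156, 0.0139, 0], [0, 0, 0.12], 0]
  ]
}}

```text
time: 1.3
tool_pos: [305.6, 387.8, 223.8]
tcp_rot: [-179.7, 0.7, 81.4]
ft_force: [-0.3, 0.7, 0.5]
finger_gap: 85.6
```

Request:
{"name": "carry_out", "arguments": {
  "increments": [
    [[-0.0138, 0.0157, 0], [0, 0, 0.12], 0],
    [[-0.0118, 0.0172, 0], [0, 0, 0.12], 0],
    [[-0.0097, 0.0185, 0], [0, 0, 0.12], 0],
    [[-0.0074, 0.0196, 0], [0, 0, 0.12], 0],
    [[-0.005, 0.0203, 0], [0, 0, 0.12], 0],
    [[-0.0026, 0.0207, 0], [0, 0, 0.12], 0],
    [[0, 0.0209, 0], [0, 0, 0.12], 0],
    [[0.0024, 0.0208, 0], [0, 0, 0.12], 0],
    [[0.0049, 0.0203, 0], [0, 0, 0.12], 0],
    [[0.0073, 0.0196, 0], [0, 0, 0.12], 0],
    [[0.0096, 0.0186, 0], [0, 0, 0.11], 0]
  ]
}}

```text
time: 2.4
tool_pos: [451.1, 197.9, 219.9]
tcp_rot: [179.1, 0.9, 3.0]
ft_force: [0.0, -0.6, 0.3]
finger_gap: 85.2
```

Run:
```python
from h import *; from bench import r
s=r.sense();show(s);p,R=pose(s)
plan(p,R,np.array([480,217.7,150.]),dn(2.25),5,0)
```

```text
t 2.40 pos [451.1 197.9 219.9] rot [179.14   0.88   3.05] F [ 0.  -0.6  0.3] M [-0.03  0.   -0.01] gap 85.2 q [ 18.2  -7.9 101.8  -0.6  87.2 105.2]
[[[0.0062,-0.0039,0.0138],[0.003,0.0031,0.0028],0],[[0.0061,-0.0038,0.0139],[0.003,0.0031,0.0028],0],[[0.0061,-0.0038,0.0139],[0.003,0.0031,0.0028],0],[[0.006,-0.0038,0.0139],[0.003,0.0031,0.0028],0],[[0.006,-0.0038,0.014],[0.003,0.0031,0.0028],0]]
```

Request:
{"name": "carry_out", "arguments": {
  "increments": [
    [[0.006, -0.004, 0.013], [0.003, 0.003, 0.003], 0],
    [[0.006, -0.004, 0.013], [0.003, 0.003, 0.003], 0],
    [[0.006, -0.004, 0.013], [0.003, 0.003, 0.003], 0],
    [[0.006, -0.004, 0.013], [0.003, 0.003, 0.003], 0],
    [[0.006, -0.004, 0.013], [0.003, 0.003, 0.003], 0],
    [[0, 0, 0], [0, 0, 0], 0]
  ]
}}

```text
time: 3.0
tool_pos: [479.1, 219.3, 146.7]
tcp_rot: [-180.0, 0.3, 2.4]
ft_force: [-1.0, -0.1, 0.3]
finger_gap: 85.0
```

Run:
```python
from h import *; from bench import r
s=r.sense();show(s);p,R=pose(s)
a=r.snapshot("top");b=r.snapshot("side")
crop(a,150,130,310,230,5,"pics/t1.png");crop(b,220,100,390,230,4.5,"pics/s1.png")
pickle.dump(dict(top=a,side=b),open("s1.pkl","wb"))
plan(p,R,np.array([480,217.7,77.]),dn(2.25),6,0)
```

```text
t 3.00 pos [479.1 219.3 146.7] rot [-179.97    0.26    2.36] F [-1.  -0.1  0.3] M [-0.02  0.03 -0.01] gap 85.0 q [ 1.890e+01 -4.000e-01  1.024e+02  1.000e-01  7.820e+01  1.066e+02]
[[[0.0002,0.0003,0.0116],[-0.0001,0.0008,0.0003],0],[[0.0002,0.0003,0.0116],[-0.0001,0.0008,0.0003],0],[[0.0002,0.0003,0.0116],[-0.0001,0.0008,0.0003],0],[[0.0002,0.0003,0.0116],[-0.0001,0.0008,0.0003],0],[[0.0001,0.0003,0.0116],[-0.0001,0.0008,0.0003],0],[[0.0001,0.0003,0.0116],[-0.0001,0.0008,0.0003],0]]
```

View pics/t1.png

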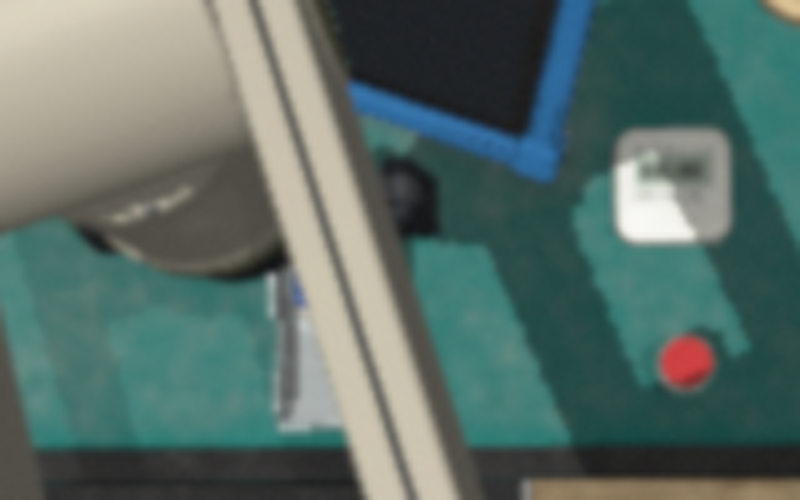

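View pics/s1.png

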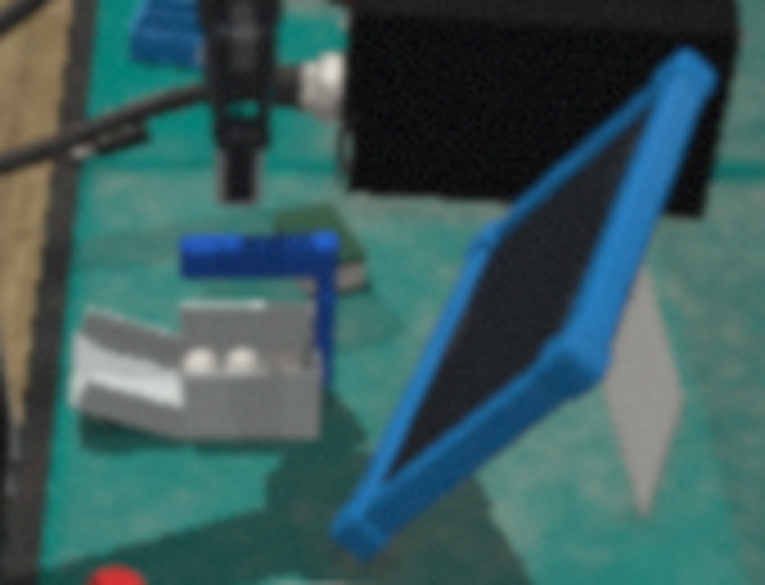

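Request:
{"name": "carry_out", "arguments": {
  "increments": [
    [[0, 0, 0.011], [0, 0.001, 0], 0],
    [[0, 0, 0.011], [0, 0.001, 0], 0],
    [[0, 0, 0.011], [0, 0.001, 0], 0],
    [[0, 0, 0.011], [0, 0.001, 0], 0],
    [[0, 0, 0.011], [0, 0.001, 0], 0],
    [[0, 0, 0.008], [0, 0, 0], 0],
    [[0, 0, 0.002], [0, 0, 0], 0]
  ]
}}

```text
time: 3.8
tool_pos: [479.8, 219.6, 79.7]
tcp_rot: [-179.9, -0.3, 2.4]
ft_force: [-0.9, -0.2, -0.4]
finger_gap: 85.6
```

Run:
```python
from h import *; from bench import r
s=r.sense();show(s);p,R=pose(s)
b=r.snapshot("side")
crop(b,220,100,390,230,4.5,"pics/s2.png")
```

```text
t 3.80 pos [479.8 219.6  79.7] rot [-179.91   -0.29    2.44] F [-0.9 -0.2 -0.4] M [ 0.07 -0.03  0.  ] gap 85.6 q [ 19.    3.4 106.   -0.   70.3 106.6]
```

View pics/s2.png

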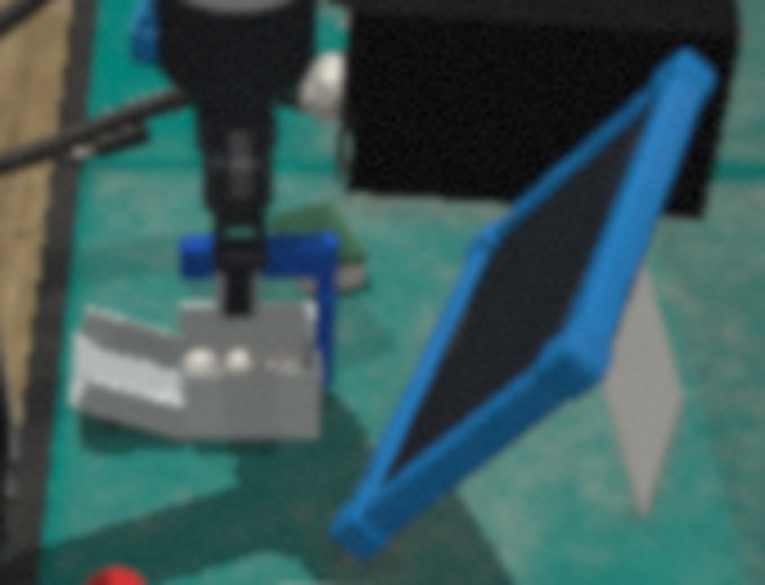

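The open fingers straddle the handle bar at x≈0 (near finger at (240,290)). I'll close at high grip.

Request:
{"name": "carry_out", "arguments": {
  "increments": [
    [[0, 0.0015, 0.001], [0, 0.003, 0], 0.3],
    [[0, 0, 0], [0, 0.001, 0], 0.7],
    [[0, 0, -0.0003], [0, 0, 0], 1],
    [[0, 0, -0.0003], [0, 0, 0], 1],
    [[0, 0, -0.0003], [0, 0, 0], 1],
    [[0, 0, -0.0003], [0, 0, 0], 1],
    [[0, 0, -0.0003], [0, 0, 0], 1],
    [[0, 0, -0.0003], [0, 0, 0], 1]
  ],
  "newtons": 110
}}

```text
time: 4.65
tool_pos: [480.4, 218.1, 81.6]
tcp_rot: [-179.9, -0.6, 2.4]
ft_force: [0.1, -0.1, -3.1]
finger_gap: 11.8
```

Run:
```python
from h import *; from bench import r
s=r.sense();show(s)
```

```text
t 4.65 pos [480.4 218.1  81.6] rot [-179.9    -0.6     2.43] F [ 0.1 -0.1 -3.1] M [-0.04 -0.09 -0.  ] gap 11.8 q [ 1.890e+01  2.900e+00  1.063e+02 -1.000e-01  7.020e+01  1.065e+02]
```

Request:
{"name": "carry_out", "arguments": {
  "increments": [
    [[0, 0, -0.006], [0, -0.002, 0], 1],
    [[0, 0, -0.01], [0, 0, 0], 1],
    [[0, 0, -0.014], [0, 0, 0], 1],
    [[0, 0, -0.015], [0, 0, 0], 1],
    [[0, 0, -0.015], [0, 0, 0], 1],
    [[0, 0, -0.015], [0, 0, 0], 1],
    [[0, 0, -0.014], [0, 0, 0], 1],
    [[0, 0, -0.01], [0, 0, 0], 1],
    [[0, 0, -0.005], [0, 0, 0], 1],
    [[0, 0, -0.001], [0, 0, 0], 1]
  ]
}}

```text
time: 5.65
tool_pos: [479.5, 217.9, 197.8]
tcp_rot: [-179.9, -0.6, 2.4]
ft_force: [0.3, -0.1, -3.6]
finger_gap: 12.0
```

Run:
```python
from h import *; from bench import r
s=r.sense();show(s);p,R=pose(s)
b=r.snapshot("side");pickle.dump(b,open("s3.pkl","wb"))
crop(b,220,60,390,190,4.5,"pics/s3.png")
print(np.degrees((R.inv()*dn(2.25)).as_rotvec()))
plan(p,dn(2.25),np.array([477,-35,168.]),dn(90),22,1,True)
```

```text
t 5.65 pos [479.5 217.9 197.8] rot [-179.86   -0.59    2.44] F [ 0.3 -0.1 -3.6] M [0.01 0.03 0.1 ] gap 12.0 q [ 18.9  -3.5 100.   -0.   82.9 106.5]
[-0.14043318 -0.58979705  0.18613993]
[[[-0.0001,0.0015,0.0002],[0.0,0.0,-0.0092],1],[[-0.0003,0.0044,0.0005],[0.0,0.0,-0.0265],1],[[-0.0006,0.0069,0.0008],[0.0,0.0,-0.042],1],[[-0.0012,0.0091,0.0011],[0.0,0.0,-0.0558],1],[[-0.002,0.011,0.0013],[0.0,0.0,-0.0679],1],[[-0.0032,0.0125,0.0015],[0.0,0.0,-0.0782],1],[[-0.0046,0.0136,0.0017],[0.0,0.0,-0.0869],1],[[-0.0063,0.0142,0.0018],[0.0,0.0,-0.0938],1],[[-0.008,0.0143,0.0019],[0.0,0.0,-0.099],1],[[-0.0097,0.0139,0.002],[0.0,0.0,-0.1024],1],[[-0.0112,0.013,0.002],[0.0,0.0,-0.1041],1],[[-0.0125,0.0118,0.002],[0.0,0.0,-0.1041],1]]
[[[-0.0134,0.0103,0.002],[0.0,0.0,-0.1024],1],[[-0.0139,0.0085,0.0019],[0.0,0.0,-0.099],1],[[-0.0139,0.0067,0.0018],[0.0,0.0,-0.0938],1],[[-0.0134,0.005,0.0017],[0.0,0.0,-0.0869],1],[[-0.0125,0.0034,0.0015],[0.0,0.0,-0.0782],1],[[-0.011,0.0021,0.0013],[0.0,0.0,-0.0679],1],[[-0.0091,0.0011,0.0011],[0.0,0.0,-0.0558],1],[[-0.0069,0.0005,0.0008],[0.0,0.0,-0.042],1],[[-0.0044,0.0001,0.0005],[0.0,0.0,-0.0265],1],[[-0.0015,0.0,0.0002],[0.0,0.0,-0.0092],1]]
```

View pics/s3.png

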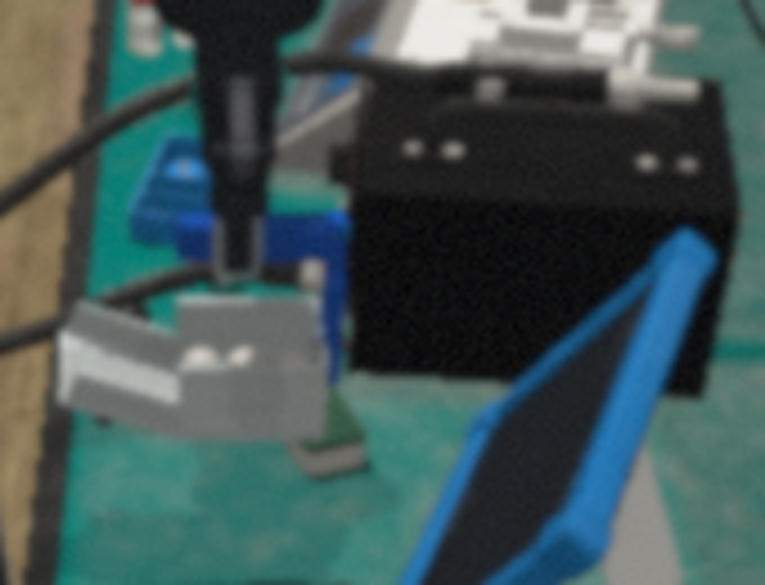

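Request:
{"name": "carry_out", "arguments": {
  "increments": [
    [[0, 0.0015, 0], [0, 0, -0.009], 1],
    [[0, 0.0044, 0], [0, 0, -0.026], 1],
    [[-0.0006, 0.0069, 0], [0, 0, -0.042], 1],
    [[-0.0012, 0.0091, 0], [0, 0, -0.056], 1],
    [[-0.002, 0.011, 0], [0, 0, -0.068], 1],
    [[-0.0032, 0.0125, 0], [0, 0, -0.078], 1],
    [[-0.0046, 0.0136, 0], [0, 0, -0.087], 1],
    [[-0.0063, 0.0142, 0], [0, 0, -0.094], 1],
    [[-0.008, 0.0143, 0], [0, 0, -0.099], 1],
    [[-0.0097, 0.0139, 0], [0, 0, -0.102], 1],
    [[-0.0112, 0.013, 0], [0, 0, -0.104], 1],
    [[-0.0125, 0.0118, 0], [0, 0, -0.104], 1]
  ]
}}

```text
time: 6.9
tool_pos: [473.9, 68.6, 184.6]
tcp_rot: [-179.5, 0.4, 54.6]
ft_force: [0.5, -0.4, -4.0]
finger_gap: 12.0
```

Request:
{"name": "carry_out", "arguments": {
  "increments": [
    [[-0.0134, 0.0103, 0], [0, 0, -0.102], 1],
    [[-0.0139, 0.0085, 0], [0, 0, -0.099], 1],
    [[-0.0139, 0.0067, 0], [0, 0, -0.094], 1],
    [[-0.0134, 0.005, 0], [0, 0, -0.087], 1],
    [[-0.0125, 0.0034, 0], [0, 0, -0.078], 1],
    [[-0.011, 0.0021, 0], [0, 0, -0.068], 1],
    [[-0.0091, 0.0011, 0], [0, 0, -0.056], 1],
    [[-0.0069, 0.0005, 0], [0, 0, -0.042], 1],
    [[-0.0044, 0, 0], [0, 0, -0.026], 1],
    [[-0.0015, 0, 0], [0, 0, -0.009], 1]
  ]
}}

```text
time: 7.9
tool_pos: [472.5, -47.7, 174.1]
tcp_rot: [-178.4, -0.1, 94.4]
ft_force: [-1.0, -0.1, -4.2]
finger_gap: 12.0
```

Run:
```python
from h import *; from bench import r
s=r.sense();show(s);p,R=pose(s)
b=r.snapshot("side");a=r.snapshot("top");pickle.dump(dict(side=b,top=a),open("s4.pkl","wb"))
crop(b,190,170,350,370,3,"pics/s4.png")
crop(a,240,110,410,230,4.5,"pics/t4.png")
```

```text
t 7.90 pos [472.5 -47.7 174.1] rot [-1.784e+02 -1.000e-01  9.441e+01] F [-1.  -0.1 -4.2] M [ 0.04 -0.02  0.  ] gap 12.0 q [-11.7  -8.6 107.3  -0.4  82.9 -16.1]
```

View pics/s4.png

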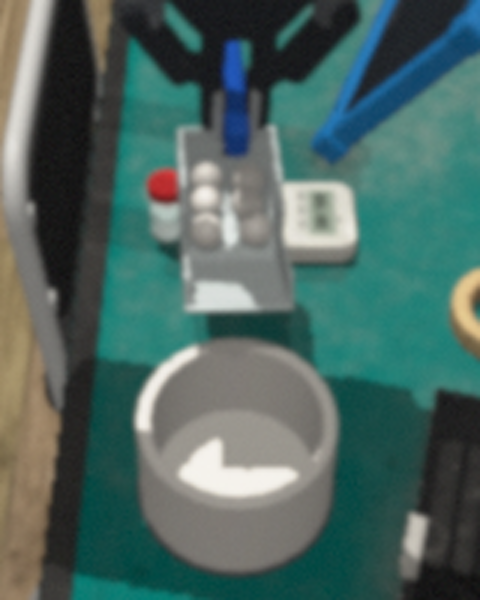

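View pics/t4.png

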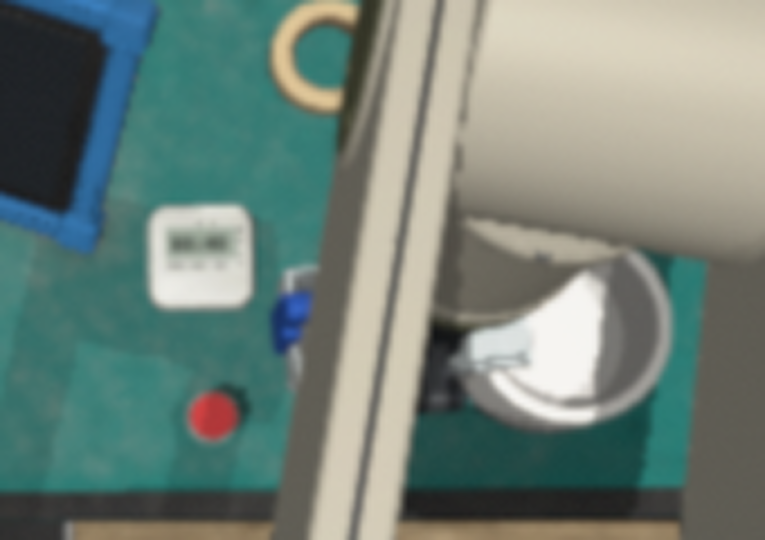

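```bash
cat > fit.py <<'E'
from h import *
from scipy.optimize import least_squares
d4=pickle.load(open("s4.pkl","rb"));d3=pickle.load(open("s3.pkl","rb"))
def tp(p,r): return np.array(p),Ro.from_euler('xyz',r,degrees=True)
G=Ro.from_euler('xyz',[-179.9,-.6,2.43],degrees=True)
S3=[((325,438),(-44,30,0)),((178,438),(27,30,0)),((178,260),(28,3,85)),((350,214),(-52,0,107)),((62,402),(83,30,24)),((323,372),(-44,30,46))]
S4=[((185,311),(83,-30,24)),((293,311),(83,30,24)),((178,127),(-44,-30,46)),((275,122),(-44,30,46)),((236,155),(28,0,85)),((233,42),(-52,0,107))]
V=[(d3,S3,(220,60),4.5,tp([479.5,217.9,197.8],[-179.86,-.59,2.44])),(d4["side"],S4,(190,170),3,tp([472.5,-47.7,174.1],[-178.4,-.1,94.4]))]
def res(q,full=False):
    off=np.array(q[:3]);Ri=G.inv()*Ro.from_euler('zyx',[q[3],q[4],0],degrees=True);out=[]
    for p,L,o,k,(tpos,tR) in V:
        uv=(np.array([l[0] for l in L])+.5)/k-.5+o
        X=tpos+tR.apply(off+Ri.apply(np.array([l[1] for l in L],float)))
        out.append(proj(p,X)-uv)
    return np.concatenate(out) if full else np.concatenate(out).ravel()
if __name__=="__main__":
    f=least_squares(res,[0,0,80,182,0],loss="soft_l1")
    print(f.x.round(2));print(res(f.x,True).round(1))
E
python3 fit.py
```

```text
[ -1.43   1.17  81.02 182.1    0.54]
[[-0.7  1. ]
 [-0.4  1.1]
 [-0.7  0.6]
 [-0.5  0.9]
 [-0.6  0.2]
 [ 1.  -1.7]
 [-0.1 -0.9]
 [-0.2 -1.6]
 [-0.1 -0.9]
 [ 0.1  0.3]
 [ 0.2  1.3]
 [-1.3 -1.3]]
```

```bash
cat >> h.py <<'E'
G=Ro.from_euler('xyz',[-179.9,-.6,2.43],degrees=True); OFF=np.array([-1.43,1.17,81.02])
PIV=np.array([477,-118.5,74.])
def tgt(piv,tip,yaw=270):
    "tool pose with the bar axis at piv, lip tipped down tip deg"
    Rs=Ro.from_euler('z',yaw,degrees=True)*Ro.from_euler('y',tip,degrees=True)
    Ri=G.inv()*Ro.from_euler('z',182.1,degrees=True)
    Rt=Rs*Ri.inv()
    o=piv-Rs.apply([63,0,9.5])
    return o-Rt.apply(OFF),Rt
def cur(s):
    p,R=pose(s);Rs=R*(G.inv()*Ro.from_euler('z',182.1,degrees=True))
    piv=p+R.apply(OFF)+Rs.apply([63,0,9.5]); return piv,Rs.as_euler('zyx',degrees=True)
E
python3 - <<'E'
from h import *; from bench import r
s=r.sense();p,R=pose(s);print(cur(s))
p1,R1=tgt(PIV+[0,0,20],0);print(p1,R1.as_euler('xyz',degrees=True));plan(p,R,p1,R1,6,1)
E
```

```text
(array([ 476.24303686, -111.50978131,  103.29816471]), array([-85.96395848,   1.45613163,  -0.60945796]))
[475.9680763  -54.92445632 165.5324508 ] [-179.9    -0.6    90.33]
[[[-0.0013,0.0005,0.0014],[-0.0044,0.0016,0.0117],1],[[-0.0013,0.0005,0.0014],[-0.0044,0.0016,0.0117],1],[[-0.0013,0.0005,0.0014],[-0.0044,0.0016,0.0117],1],[[-0.0013,0.0005,0.0014],[-0.0044,0.0016,0.0117],1],[[-0.0013,0.0005,0.0014],[-0.0044,0.0016,0.0117],1],[[-0.0013,0.0006,0.0014],[-0.0044,0.0016,0.0117],1]]
```

Request:
{"name": "carry_out", "arguments": {
  "increments": [
    [[-0.0013, 0.0005, 0.001], [-0.0044, 0.0016, 0.0117], 1],
    [[-0.0013, 0.0005, 0.001], [-0.0044, 0.0016, 0.0117], 1],
    [[-0.0013, 0.0005, 0.001], [-0.0044, 0.0016, 0.0117], 1],
    [[-0.0013, 0.0005, 0.001], [-0.0044, 0.0016, 0.0117], 1],
    [[-0.0013, 0.0005, 0.001], [-0.0044, 0.0016, 0.0117], 1],
    [[-0.0013, 0.0005, 0.001], [-0.0044, 0.0016, 0.0117], 1],
    [[0, 0, -0.0005], [0, 0, 0], 1]
  ]
}}

```text
time: 8.7
tool_pos: [475.7, -54.7, 167.5]
tcp_rot: [-180.0, -0.7, 89.9]
ft_force: [0.3, 0.3, -4.7]
finger_gap: 12.3
```

Run:
```python
from h import *; from bench import r
s=r.sense();show(s);p,R=pose(s);print(cur(s))
b=r.snapshot("side");a=r.snapshot("top")
crop(b,190,170,350,370,3,"pics/s5.png")
crop(a,310,110,410,230,5,"pics/t5.png")
p1,R1=tgt(PIV+[0,0,5],0);plan(p,R,p1,R1,6,1)
X=cur(s)[0]
print((proj(b,[X,X+[-25,0,0],X+[25,0,0]])-[190,170])*3)
```

```text
t 8.70 pos [475.7 -54.7 167.5] rot [-179.98   -0.66   89.91] F [ 0.3  0.3 -4.7] M [-0.02  0.03 -0.02] gap 12.3 q [-13.2  -9.3 108.6   0.7  80.9 -13.2]
(array([ 476.37896091, -118.18549102,   95.92187836]), array([-9.04160017e+01, -7.54912632e-02,  6.48826309e-02]))
[[[-0.0001,0.0,0.0028],[0.0002,-0.0002,-0.0012],1],[[-0.0001,0.0,0.0028],[0.0002,-0.0002,-0.0012],1],[[-0.0001,0.0,0.0028],[0.0002,-0.0002,-0.0012],1],[[-0.0001,0.0,0.0028],[0.0002,-0.0002,-0.0012],1],[[-0.0001,0.0,0.0028],[0.0002,-0.0002,-0.0012],1],[[-0.0001,0.0,0.0028],[0.0002,-0.0002,-0.0012],1]]
[[234.36446403 313.33662987]
 [190.72040858 312.51244722]
 [278.07605155 314.1620878 ]]
```

View pics/s5.png

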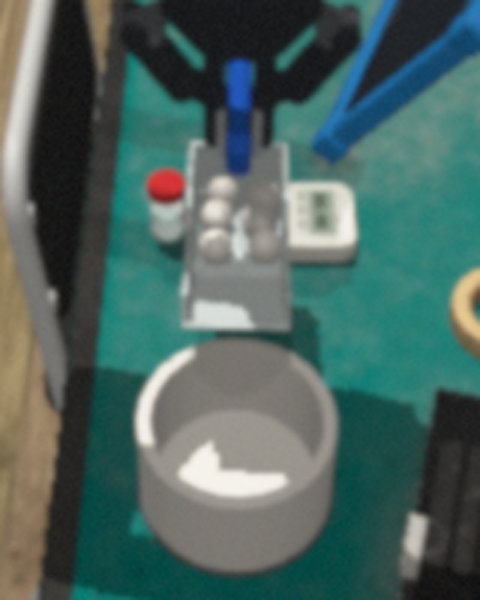

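View pics/t5.png

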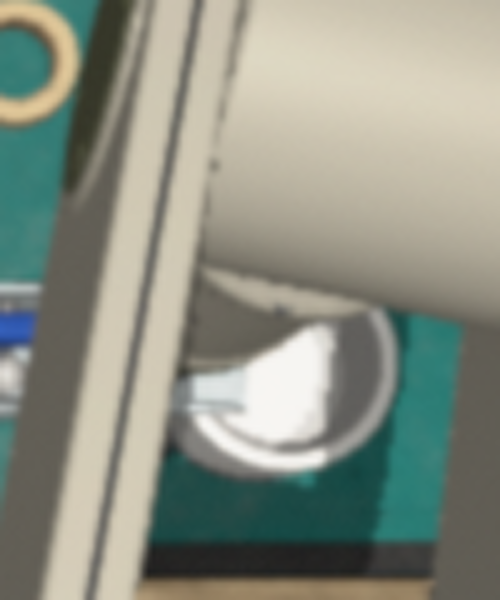

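Request:
{"name": "carry_out", "arguments": {
  "increments": [
    [[0, 0, 0.004], [0, 0, -0.002], 1],
    [[0, 0, 0.004], [0, 0, -0.002], 1],
    [[0, 0, 0.003], [0, 0, -0.002], 1],
    [[0, 0, 0.003], [0, 0, 0], 1],
    [[0, 0, 0.001], [0, 0, 0], 1],
    [[0, 0, 0], [0, 0, 0], 1]
  ]
}}

```text
time: 9.4
tool_pos: [475.7, -54.1, 151.2]
tcp_rot: [-180.0, -0.7, 90.4]
ft_force: [-0.5, 0.1, -4.3]
finger_gap: 11.7
```

Run:
```python
from h import *; from bench import r
s=r.sense();show(s);print(cur(s))
```

```text
t 9.40 pos [475.7 -54.1 151.2] rot [-179.95   -0.67   90.38] F [-0.5  0.1 -4.3] M [-0.02 -0.   -0.02] gap 11.7 q [-13.1  -8.5 109.6   0.7  79.1 -13.6]
(array([ 476.83876164, -117.60716943,   79.55861536]), array([-8.99518025e+01, -5.04022308e-02,  6.95298644e-02]))
```

Request:
{"name": "carry_out", "arguments": {
  "increments": [
    [[-0.0005, 0, 0.0008], [0, 0, 0], 1],
    [[-0.0004, 0, 0.0008], [0, 0, 0], 1],
    [[0, 0, 0.0006], [0, 0, 0], 1]
  ]
}}

```text
time: 9.7
tool_pos: [475.9, -55.1, 149.1]
tcp_rot: [-180.0, -0.7, 90.4]
ft_force: [0.1, -0.2, -4.6]
finger_gap: 11.9
```

Request:
{"name": "carry_out", "arguments": {
  "increments": [
    [[0, 0, 0.0005], [0, 0, 0], 1],
    [[0, 0, 0.0005], [0, 0, 0], 1]
  ]
}}

```text
time: 9.9
tool_pos: [476.0, -55.2, 148.2]
tcp_rot: [-180.0, -0.7, 90.4]
ft_force: [0.2, 0.1, -4.4]
finger_gap: 11.8
```

Request:
{"name": "carry_out", "arguments": {
  "increments": [
    [[0, 0, 0.0006], [0, 0, 0], 1],
    [[0, 0, 0.0005], [0, 0, 0], 1]
  ]
}}

```text
time: 10.1
tool_pos: [476.1, -55.2, 147.1]
tcp_rot: [180.0, -0.7, 90.4]
ft_force: [-0.9, 0.1, -4.6]
finger_gap: 12.1
```

Request:
{"name": "carry_out", "arguments": {
  "increments": [
    [[0, 0, 0.0005], [0, 0, 0], 1],
    [[0, 0, 0.0005], [0, 0, 0], 1]
  ]
}}

```text
time: 10.3
tool_pos: [476.1, -55.1, 146.0]
tcp_rot: [180.0, -0.7, 90.4]
ft_force: [-0.6, 0.5, -3.9]
finger_gap: 12.4
```

Request:
{"name": "carry_out", "arguments": {
  "increments": [
    [[0, 0, 0.0005], [0, 0, 0], 1],
    [[0, 0, 0.0003], [0, 0, 0], 1]
  ]
}}

```text
time: 10.5
tool_pos: [476.4, -55.2, 145.8]
tcp_rot: [179.9, -0.6, 90.4]
ft_force: [0.0, -0.5, -0.7]
finger_gap: 11.6
```

```bash
cat >> h.py <<'E'
def tiprows(s,p0,t1,step,down=0.0,adv=0.03,g=1):
    "rows tipping the lip down to t1 about p0 (bar axis when level); adv mm/deg"
    piv,e=cur(s);p,R=pose(s);t=e[1];import json;out=[]
    n=max(1,int(np.ceil(abs(t1-t)/step)))
    first=True
    for k in range(1,n+1):
        tt=t+(t1-t)*k/n
        q=p0+np.array([0,-adv*tt,-down])
        p1,R1=tgt(q,tt)
        out.append([[round(float(x),4)+0. for x in R.inv().apply(p1-p)/1000],[round(float(x),3)+0. for x in (R.inv()*R1).as_rotvec()],g])
        p,R=tgt(q+[0,0,down],tt)
    print("piv",piv.round(2),"ypr",e.round(2));print(json.dumps(out[:12]))
E
python3 - <<'E'
from h import *; from bench import r
s=r.sense();show(s);print(cur(s))
b=r.snapshot("side");crop(b,190,170,350,370,3,"pics/s6.png")
P0=cur(s)[0];P0[0]=477
tiprows(s,P0,18,2.5)
E
```

```text
t 10.50 pos [476.4 -55.2 145.8] rot [179.95  -0.65  90.38] F [ 0.  -0.5 -0.7] M [-0.16  0.17 -0.05] gap 11.6 q [-13.2  -8.1 109.9   0.7  78.4 -13.7]
(array([ 477.68505019, -118.67988194,   74.2031885 ]), array([-8.99529244e+01, -1.50455210e-01,  4.60313934e-02]))
piv [ 477.69 -118.68   74.2 ] ypr [-8.995e+01 -1.500e-01  5.000e-02]
[[[-0.0027, -0.0005, -0.0023], [0.002, 0.036, 0.001], 1], [[-0.0029, 0.0, -0.0025], [0.0, 0.04, 0.0], 1], [[-0.0029, 0.0, -0.0025], [0.0, 0.04, 0.0], 1], [[-0.0029, 0.0, -0.0025], [0.0, 0.04, 0.0], 1], [[-0.0029, 0.0, -0.0025], [0.0, 0.04, 0.0], 1], [[-0.0029, 0.0, -0.0025], [0.0, 0.04, 0.0], 1], [[-0.0029, 0.0, -0.0025], [0.0, 0.04, 0.0], 1], [[-0.0029, 0.0, -0.0025], [0.0, 0.04, 0.0], 1]]
```

View pics/s6.png

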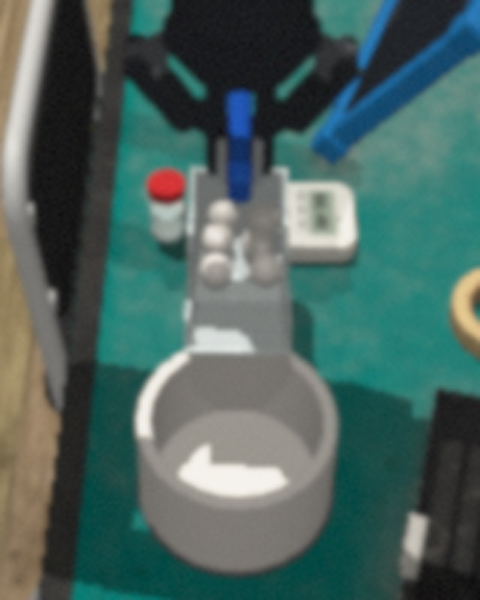

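Request:
{"name": "carry_out", "arguments": {
  "increments": [
    [[-0.0027, -0.0003, -0.0023], [0.002, 0.036, 0.001], 1],
    [[-0.0029, 0, -0.0025], [0, 0.04, 0], 1]
  ]
}}

```text
time: 10.75
tool_pos: [476.6, -59.9, 150.7]
tcp_rot: [180.0, -5.1, 90.5]
ft_force: [0.5, -0.2, -4.5]
finger_gap: 11.8
```

```bash
cat > st.py <<'E'
import sys
from h import *; from bench import r
s=r.sense();show(s)
tiprows(s,np.array([477,-118.7,float(sys.argv[3]) if len(sys.argv)>3 else 74.2]),float(sys.argv[1]),float(sys.argv[2]))
E
python3 st.py 18 2.5
```

```text
t 10.75 pos [476.6 -59.9 150.7] rot [180.    -5.06  90.48] F [ 0.5 -0.2 -4.5] M [-0.14  0.    0.01] gap 11.8 q [-17.   -7.4 108.8   4.9  80.1 -18.4]
piv [ 477.85 -117.74   74.48] ypr [-8.986e+01 -6.000e-02  4.460e+00]
[[[0.0017, -0.0006, 0.0028], [0.001, -0.04, 0.003], 1], [[-0.0029, 0.0, -0.0025], [0.0, 0.039, 0.0], 1], [[-0.0029, 0.0, -0.0025], [0.0, 0.039, 0.0], 1], [[-0.0029, 0.0, -0.0025], [0.0, 0.039, 0.0], 1], [[-0.0029, 0.0, -0.0025], [0.0, 0.039, 0.0], 1], [[-0.0029, 0.0, -0.0025], [0.0, 0.039, 0.0], 1], [[-0.0029, 0.0, -0.0025], [0.0, 0.039, 0.0], 1], [[-0.0029, 0.0, -0.0025], [0.0, 0.039, 0.0], 1]]
```

```bash
sed -i "s/Rs.as_euler('zyx'/Rs.as_euler('ZYX'/" h.py; sed -i 's/down=0.0/down=0.0/' h.py
python3 st.py 10 2.5 73.7
```

```text
t 10.75 pos [476.6 -59.9 150.7] rot [180.    -5.06  90.48] F [ 0.5 -0.2 -4.5] M [-0.14  0.    0.01] gap 11.8 q [-17.   -7.4 108.8   4.9  80.1 -18.4]
piv [ 477.85 -117.74   74.48] ypr [-8.986e+01  4.460e+00  8.000e-02]
[[[-0.0035, -0.0006, -0.0014], [0.001, 0.032, 0.002], 1], [[-0.0024, 0.0, -0.002], [0.0, 0.032, 0.0], 1], [[-0.0024, 0.0, -0.002], [0.0, 0.032, 0.0], 1]]
```

Request:
{"name": "carry_out", "arguments": {
  "increments": [
    [[-0.0009, -0.0004, 0.0006], [0, 0, 0.001], 1],
    [[0, 0, 0.0005], [0, 0, 0], 1]
  ]
}}

```text
time: 10.95
tool_pos: [476.9, -61.4, 150.6]
tcp_rot: [179.9, -5.1, 90.3]
ft_force: [-3.0, 3.4, 3.7]
finger_gap: 12.0
```

```bash
python3 st.py 10 2.5 73.7
```

```text
t 10.95 pos [476.9 -61.4 150.6] rot [179.9   -5.08  90.31] F [-3.   3.4  3.7] M [ 0.4   0.45 -0.05] gap 12.0 q [-17.2  -7.4 108.8   5.   80.  -18.4]
piv [ 478.15 -119.23   74.28] ypr [-90.02   4.48   0.17]
[[[-0.002, -0.001, -0.0014], [0.003, 0.032, 0.0], 1], [[-0.0024, 0.0, -0.002], [0.0, 0.032, 0.0], 1], [[-0.0024, 0.0, -0.002], [0.0, 0.032, 0.0], 1]]
```

Request:
{"name": "carry_out", "arguments": {
  "increments": [
    [[-0.0022, 0, -0.0018], [0, 0.032, 0], 1],
    [[-0.0022, 0, -0.0018], [0, 0.032, 0], 1],
    [[-0.0022, 0, -0.0018], [0, 0.032, 0], 1]
  ]
}}

```text
time: 11.25
tool_pos: [477.1, -68.3, 155.5]
tcp_rot: [179.9, -10.4, 90.5]
ft_force: [-2.1, -0.8, 0.1]
finger_gap: 11.8
```

```bash
python3 st.py 20 2 73.7
```

```text
t 11.25 pos [477.1 -68.3 155.5] rot [179.87 -10.42  90.46] F [-2.1 -0.8  0.1] M [-0.62  0.31 -0.03] gap 11.8 q [-21.7  -5.8 107.3   9.8  82.4 -23.7]
piv [ 478.48 -118.75   74.17] ypr [-89.87   9.82   0.18]
[[[-0.0025, -0.0012, -0.0015], [0.002, 0.03, 0.002], 1], [[-0.0022, 0.0, -0.0019], [0.0, 0.03, 0.0], 1], [[-0.0022, 0.0, -0.0019], [0.0, 0.03, 0.0], 1], [[-0.0022, 0.0, -0.0019], [0.0, 0.03, 0.0], 1], [[-0.0022, 0.0, -0.0019], [0.0, 0.03, 0.0], 1], [[-0.0022, 0.0, -0.0019], [0.0, 0.03, 0.0], 1]]
```

Request:
{"name": "carry_out", "arguments": {
  "increments": [
    [[-0.0022, -0.0002, -0.0018], [0.001, 0.032, 0], 1],
    [[-0.0022, -0.0002, -0.0018], [0, 0.032, 0], 1],
    [[-0.0022, -0.0002, -0.0018], [0, 0.032, 0], 1],
    [[-0.0022, -0.0002, -0.0018], [0, 0.032, 0], 1]
  ]
}}

```text
time: 11.65
tool_pos: [477.0, -79.8, 161.5]
tcp_rot: [179.8, -17.9, 90.6]
ft_force: [-0.9, -1.3, 0.6]
finger_gap: 11.7
```

```bash
python3 st.py 30 2 73.7
```

```text
t 11.65 pos [477.  -79.8 161.5] rot [179.82 -17.94  90.56] F [-0.9 -1.3  0.6] M [-0.83  0.16 -0.01] gap 11.7 q [-27.7  -2.5 104.8  15.9  86.4 -30.4]
piv [ 478.43 -119.12   74.28] ypr [-89.79  17.35   0.18]
[[[-0.0026, -0.0011, -0.0015], [0.002, 0.032, 0.004], 1], [[-0.0023, 0.0, -0.002], [0.0, 0.032, 0.0], 1], [[-0.0023, 0.0, -0.002], [0.0, 0.032, 0.0], 1], [[-0.0023, 0.0, -0.002], [0.0, 0.032, 0.0], 1], [[-0.0023, 0.0, -0.002], [0.0, 0.032, 0.0], 1], [[-0.0023, 0.0, -0.002], [0.0, 0.032, 0.0], 1], [[-0.0023, 0.0, -0.002], [0.0, 0.032, 0.0], 1]]
```

Request:
{"name": "carry_out", "arguments": {
  "increments": [
    [[-0.0022, -0.0002, -0.0018], [0.001, 0.032, 0], 1],
    [[-0.0023, -0.0002, -0.0018], [0, 0.032, 0.001], 1],
    [[-0.0023, -0.0002, -0.0018], [0, 0.032, 0.001], 1],
    [[-0.0023, -0.0002, -0.0018], [0, 0.032, 0.001], 1]
  ]
}}

```text
time: 12.05
tool_pos: [477.1, -92.7, 166.2]
tcp_rot: [179.8, -25.9, 90.4]
ft_force: [-0.6, -1.3, 1.6]
finger_gap: 11.9
```

```bash
python3 st.py 32 2 73.7
```

```text
t 12.05 pos [477.1 -92.7 166.2] rot [179.79 -25.86  90.39] F [-0.6 -1.3  1.6] M [-0.82  0.09  0.04] gap 11.9 q [-33.3   2.2 101.6  21.4  90.9 -36.1]
piv [ 478.35 -119.68   74.36] ypr [-89.98  25.26   0.15]
[[[-0.0022, -0.0012, -0.0012], [0.002, 0.029, 0.0], 1], [[-0.0022, 0.0, -0.0019], [0.0, 0.029, 0.0], 1], [[-0.0022, 0.0, -0.0019], [0.0, 0.029, 0.0], 1], [[-0.0022, 0.0, -0.0019], [0.0, 0.029, 0.0], 1]]
```

Request:
{"name": "carry_out", "arguments": {
  "increments": [
    [[-0.0021, -0.0002, -0.0018], [0.001, 0.032, 0], 1],
    [[-0.0022, -0.0002, -0.0018], [0, 0.032, 0], 1],
    [[-0.0022, -0.0002, -0.0018], [0, 0.032, 0], 1]
  ]
}}

```text
time: 12.35
tool_pos: [477.1, -102.5, 168.6]
tcp_rot: [179.7, -31.8, 90.4]
ft_force: [0.9, -2.6, 2.5]
finger_gap: 11.6
```

```bash
python3 st.py 40 2 73.7;python3 - <<'E'
from h import *; from bench import r
b=r.snapshot("side");crop(b,190,170,350,370,3,"pics/s7.png")
E
```

```text
t 12.35 pos [ 477.1 -102.5  168.6] rot [179.74 -31.8   90.41] F [ 0.9 -2.6  2.5] M [-0.9   0.07  0.04] gap 11.6 q [-37.    6.4  99.   25.   94.5 -39.7]
piv [ 478.35 -119.87   74.44] ypr [-89.98  31.2    0.16]
[[[-0.0024, -0.0012, -0.0012], [0.002, 0.031, 0.0], 1], [[-0.0023, 0.0, -0.002], [0.0, 0.031, 0.0], 1], [[-0.0023, 0.0, -0.002], [0.0, 0.031, 0.0], 1], [[-0.0022, 0.0, -0.002], [0.0, 0.031, 0.0], 1], [[-0.0022, 0.0, -0.002], [0.0, 0.031, 0.0], 1]]
```

View pics/s7.png

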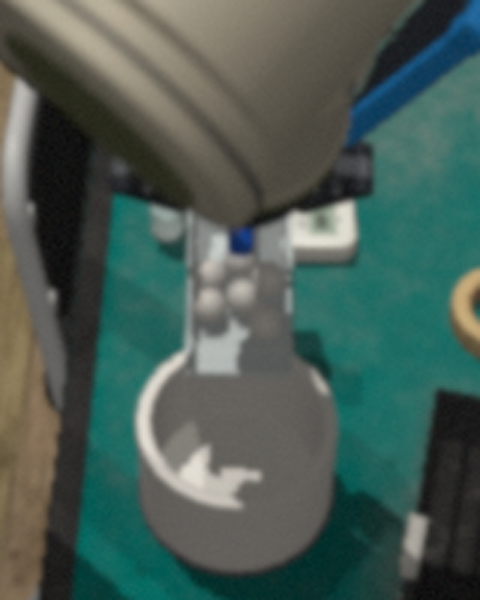

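Balls have started rolling up the chute; the lip sits inside the jar rim. I'll keep tipping on the bar.

Request:
{"name": "carry_out", "arguments": {
  "increments": [
    [[-0.0021, -0.0002, -0.0018], [0.001, 0.032, 0], 1],
    [[-0.0022, -0.0002, -0.0018], [0, 0.032, 0], 1],
    [[-0.0022, -0.0002, -0.0018], [0, 0.032, 0], 1]
  ]
}}

```text
time: 12.7
tool_pos: [476.8, -111.7, 170.0]
tcp_rot: [179.7, -38.0, 90.5]
ft_force: [1.2, -2.5, 2.2]
finger_gap: 12.2
```

```bash
python3 st.py 50 2 73.7
```

```text
t 12.70 pos [ 476.8 -111.7  170. ] rot [179.68 -37.99  90.49] F [ 1.2 -2.5  2.2] M [-0.65 -0.01 -0.  ] gap 12.2 q [-40.2  11.1  96.2  28.4  98.4 -42.9]
piv [ 478.06 -118.77   74.53] ypr [-89.93  37.39   0.16]
[[[-0.0036, -0.0009, -0.002], [0.002, 0.031, 0.001], 1], [[-0.0023, 0.0, -0.002], [0.0, 0.031, 0.0], 1], [[-0.0023, 0.0, -0.002], [0.0, 0.031, 0.0], 1], [[-0.0023, 0.0, -0.002], [0.0, 0.031, 0.0], 1], [[-0.0023, 0.0, -0.002], [0.0, 0.031, 0.0], 1], [[-0.0023, 0.0, -0.002], [0.0, 0.031, 0.0], 1], [[-0.0023, 0.0, -0.002], [0.0, 0.031, 0.0], 1]]
```

Request:
{"name": "carry_out", "arguments": {
  "increments": [
    [[-0.0026, -0.0001, -0.0018], [0.001, 0.032, 0], 1],
    [[-0.0024, -0.0001, -0.0018], [0, 0.032, 0], 1],
    [[-0.0023, -0.0001, -0.0018], [0, 0.032, 0], 1]
  ]
}}

```text
time: 13.0
tool_pos: [476.8, -122.1, 170.2]
tcp_rot: [179.6, -44.0, 90.6]
ft_force: [0.3, -2.6, 4.5]
finger_gap: 12.3
```

```bash
python3 st.py 50 2 73.7
```

```text
t 13.00 pos [ 476.8 -122.1  170.2] rot [179.61 -44.04  90.58] F [ 0.3 -2.6  4.5] M [-0.47  0.04  0.  ] gap 12.3 q [-43.1  16.1  93.1  31.3 102.2 -45.5]
piv [ 478.08 -119.06   74.58] ypr [-89.88  43.45   0.18]
[[[-0.0034, -0.0009, -0.0019], [0.001, 0.029, 0.002], 1], [[-0.0021, 0.0, -0.0018], [0.0, 0.029, 0.0], 1], [[-0.0021, 0.0, -0.0018], [0.0, 0.029, 0.0], 1], [[-0.0021, 0.0, -0.0018], [0.0, 0.029, 0.0], 1]]
```

Request:
{"name": "carry_out", "arguments": {
  "increments": [
    [[-0.0022, 0, -0.0019], [0.001, 0.032, 0], 1],
    [[-0.0022, 0, -0.0019], [0, 0.032, 0], 1],
    [[-0.0022, 0, -0.0019], [0, 0.032, 0], 1],
    [[-0.0002, 0, 0], [0, 0.01, 0], 1]
  ]
}}

```text
time: 13.4
tool_pos: [476.9, -133.3, 169.3]
tcp_rot: [179.5, -50.8, 90.6]
ft_force: [-0.2, -4.5, 5.7]
finger_gap: 12.2
```

```bash
python3 st.py 51 2 73.7;python3 - <<'E'
from h import *; from bench import r
b=r.snapshot("side");crop(b,190,170,350,370,3,"pics/s8.png")
E
```

```text
t 13.40 pos [ 476.9 -133.3  169.3] rot [179.54 -50.82  90.6 ] F [-0.2 -4.5  5.7] M [-0.54  0.09  0.03] gap 12.2 q [-45.7  22.1  89.5  34.3 106.5 -47.8]
piv [ 478.11 -119.02   74.65] ypr [-89.93  50.22   0.16]
[[[-0.0025, -0.001, -0.0012], [0.002, 0.014, 0.001], 1]]
```

View pics/s8.png

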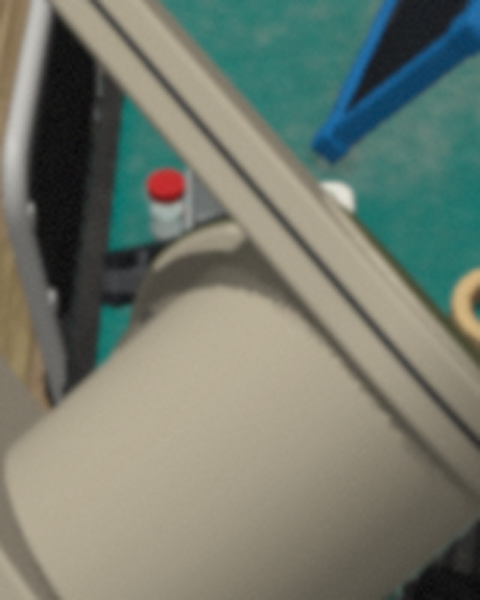

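Request:
{"name": "carry_out", "arguments": {
  "increments": [
    [[0, 0, 0], [0, 0.002, 0], 1],
    [[0, 0, 0], [0, 0, 0], 1],
    [[0, 0, 0], [0, 0, 0], 1],
    [[0, 0, 0], [0, 0, 0], 1]
  ]
}}

```text
time: 13.85
tool_pos: [476.9, -133.8, 169.1]
tcp_rot: [179.5, -51.2, 90.6]
ft_force: [1.4, -3.6, 2.9]
finger_gap: 12.6
```

```bash
python3 st.py 51 2 73.7;python3 - <<'E'
from h import *; from bench import r
b=r.snapshot("top");crop(b,250,50,450,230,4,"pics/t8.png")
E
```

```text
t 13.85 pos [ 476.9 -133.8  169.1] rot [179.51 -51.23  90.56] F [ 1.4 -3.6  2.9] M [-0.39 -0.02 -0.05] gap 12.6 q [-45.9  22.4  89.3  34.6 106.8 -47.9]
piv [ 478.16 -118.78   74.62] ypr [-89.97  50.64   0.18]
[[[-0.0021, -0.001, -0.001], [0.003, 0.006, 0.0], 1]]
```

View pics/t8.png

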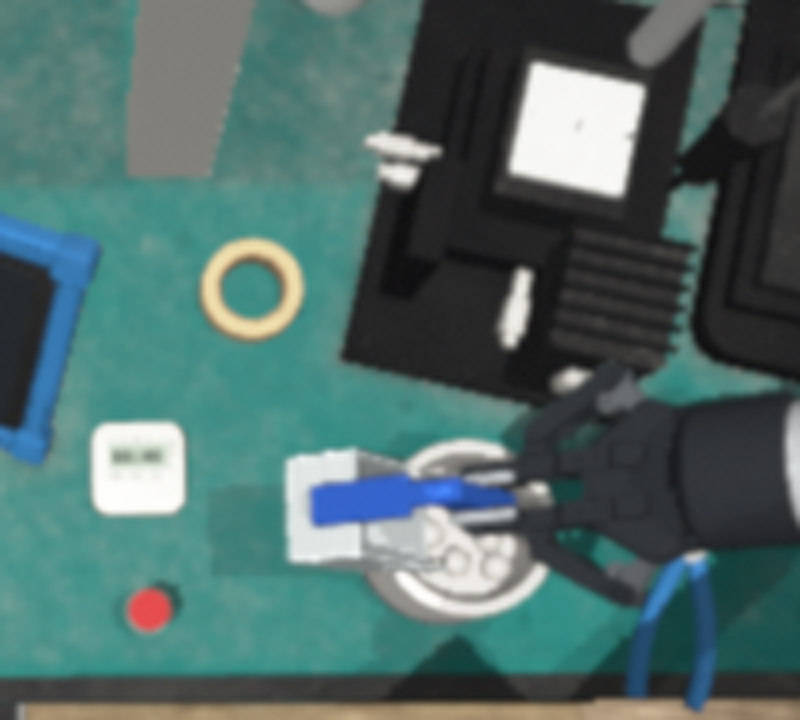

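Request:
{"name": "carry_out", "arguments": {
  "increments": [
    [[-0.0008, 0, -0.0006], [0, 0.012, 0], 1],
    [[-0.0004, 0, -0.0002], [0, 0.006, 0], 1],
    [[-0.0001, 0, 0.0001], [0, 0, 0], 1],
    [[-0.0001, 0, 0.0001], [0, 0, 0], 1],
    [[-0.0001, 0, 0.0001], [0, 0, 0], 1],
    [[0, 0, 0], [0, 0, 0], 1],
    [[0, 0, 0], [0, 0, 0], 1],
    [[0, 0, 0], [0, 0, 0], 1]
  ]
}}

```text
time: 14.7
tool_pos: [476.9, -135.3, 168.8]
tcp_rot: [179.4, -52.4, 90.7]
ft_force: [0.8, -2.7, 5.2]
finger_gap: 12.3
```

```bash
python3 st.py 51 2 73.7;python3 - <<'E'
from h import *; from bench import r
b=r.snapshot("top");crop(b,310,140,410,220,8,"pics/t9.png")
E
```

```text
t 14.70 pos [ 476.9 -135.3  168.8] rot [179.44 -52.41  90.66] F [ 0.8 -2.7  5.2] M [-0.38 -0.06 -0.03] gap 12.3 q [-46.3  23.4  88.7  35.1 107.5 -48.2]
piv [ 478.21 -118.41   74.62] ypr [-89.89  51.81   0.23]
[[[-0.0008, -0.001, 0.0], [0.003, -0.014, 0.001], 1]]
```

View pics/t9.png

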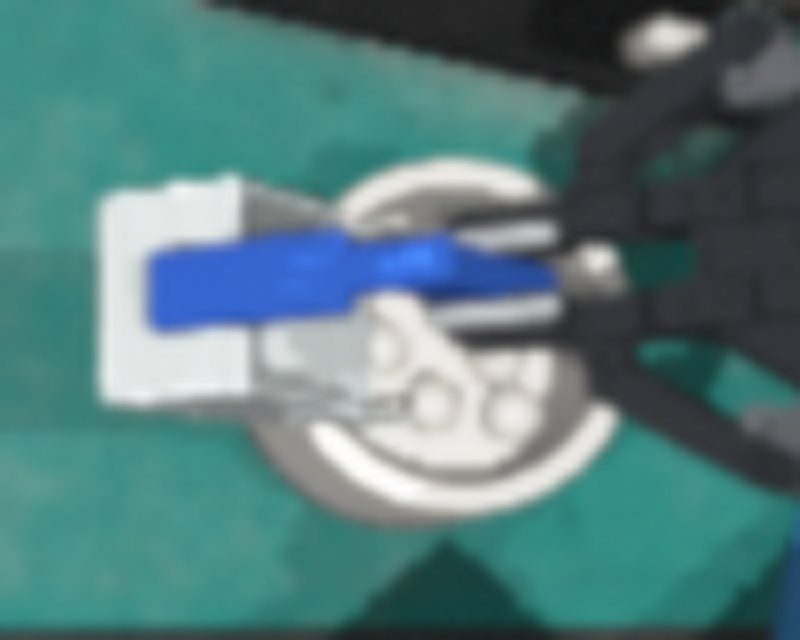

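Request:
{"name": "carry_out", "arguments": {
  "increments": [
    [[0.0018, 0, 0.002], [0, -0.032, 0], 1],
    [[0.0018, 0, 0.002], [0, -0.032, 0], 1],
    [[0.0019, 0, 0.0021], [0, -0.032, 0], 1],
    [[0.0019, 0, 0.0021], [0, -0.032, 0], 1]
  ]
}}

```text
time: 15.15
tool_pos: [476.9, -123.2, 170.1]
tcp_rot: [179.5, -45.2, 90.6]
ft_force: [0.4, -0.5, 5.4]
finger_gap: 12.0
```

```bash
python3 st.py 30 2 73.7
```

```text
t 15.15 pos [ 476.9 -123.2  170.1] rot [179.5  -45.16  90.56] F [ 0.4 -0.5  5.4] M [ 0.19 -0.02 -0.06] gap 12.0 q [-43.5  17.   92.7  31.9 102.8 -45.9]
piv [ 478.22 -118.29   74.51] ypr [-89.92  44.56   0.27]
[[[0.0005, -0.0009, 0.0014], [0.004, -0.032, 0.001], 1], [[0.0023, 0.0, 0.0021], [0.0, -0.032, 0.0], 1], [[0.0023, 0.0, 0.0021], [0.0, -0.032, 0.0], 1], [[0.0023, 0.0, 0.0021], [0.0, -0.032, 0.0], 1], [[0.0023, 0.0, 0.0021], [0.0, -0.032, 0.0], 1], [[0.0023, 0.0, 0.0021], [0.0, -0.032, 0.0], 1], [[0.0023, 0.0, 0.0021], [0.0, -0.032, 0.0], 1], [[0.0023, 0.0, 0.0021], [0.0, -0.032, 0.0], 1]]
```

Request:
{"name": "carry_out", "arguments": {
  "increments": [
    [[0.0019, 0, 0.002], [0, -0.032, 0], 1],
    [[0.002, 0, 0.002], [0, -0.032, 0], 1],
    [[0.002, 0, 0.0021], [0, -0.032, 0], 1],
    [[0.002, 0, 0.0021], [0, -0.032, 0], 1]
  ]
}}

```text
time: 15.55
tool_pos: [476.8, -109.9, 169.9]
tcp_rot: [179.5, -37.6, 90.6]
ft_force: [0.1, -0.7, 3.8]
finger_gap: 12.1
```

Request:
{"name": "carry_out", "arguments": {
  "increments": [
    [[0.0021, 0, 0.0021], [0, -0.032, 0], 1],
    [[0.0021, 0, 0.0021], [0, -0.032, 0], 1],
    [[0.0021, 0, 0.0021], [0, -0.032, 0], 1],
    [[0.0021, 0, 0.0021], [0, -0.032, 0], 1]
  ]
}}

```text
time: 15.95
tool_pos: [476.6, -96.4, 167.9]
tcp_rot: [179.5, -29.8, 90.6]
ft_force: [0.4, 0.9, 4.2]
finger_gap: 11.6
```

```bash
python3 st.py 10 2 73.7;python3 - <<'E'
from h import *; from bench import r
b=r.snapshot("side");crop(b,190,170,350,370,3,"pics/s9.png")
b=r.snapshot("top");crop(b,310,140,410,220,8,"pics/t10.png")
E
```

```text
t 15.95 pos [476.6 -96.4 167.9] rot [179.54 -29.79  90.55] F [0.4 0.9 4.2] M [ 0.14 -0.02 -0.01] gap 11.6 q [-35.6   4.5 100.3  24.   93.1 -38.6]
piv [ 478.19 -117.04   74.45] ypr [-89.83  29.19   0.37]
[[[-0.0002, -0.0007, 0.0016], [0.005, -0.033, 0.003], 1], [[0.0024, 0.0, 0.0022], [0.0, -0.033, 0.0], 1], [[0.0024, 0.0, 0.0022], [0.0, -0.033, 0.0], 1], [[0.0024, 0.0, 0.0022], [0.0, -0.033, 0.0], 1], [[0.0024, 0.0, 0.0022], [0.0, -0.033, 0.0], 1], [[0.0024, 0.0, 0.0022], [0.0, -0.033, 0.0], 1], [[0.0024, 0.0, 0.0022], [0.0, -0.033, 0.0], 1], [[0.0024, 0.0, 0.0022], [0.0, -0.033, 0.0], 1], [[0.0024, 0.0, 0.0022], [0.0, -0.033, 0.0], 1], [[0.0024, 0.0, 0.0022], [0.0, -0.033, 0.0], 1]]
```

View pics/s9.png

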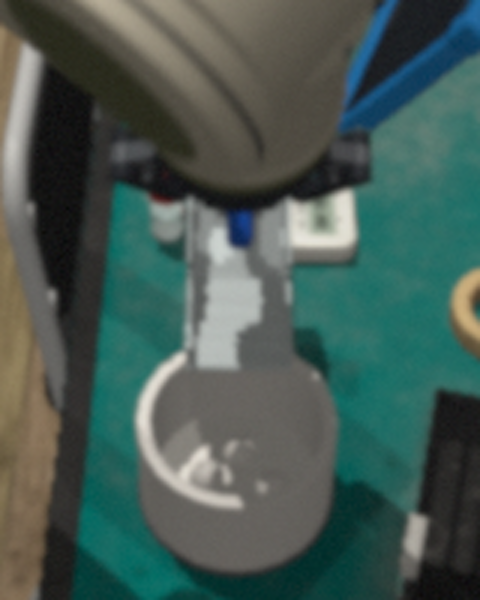

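View pics/t10.png

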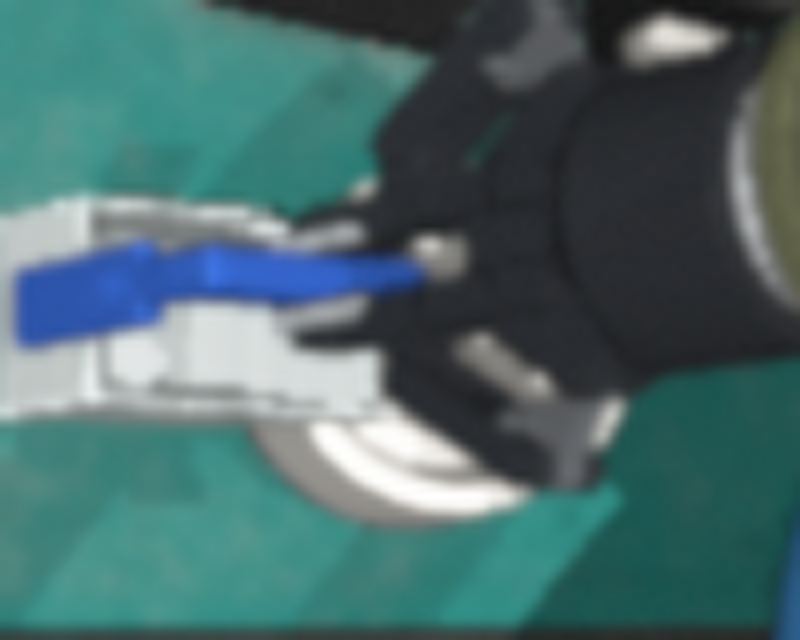

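Run:
```python
from h import *; from bench import r
b=r.snapshot("side");a=r.snapshot("top")
x=cv2.resize(b["image"][230:300,245:295],None,fx=8,fy=8,interpolation=cv2.INTER_CUBIC)
y=cv2.resize(a["image"][160:200,305:355],None,fx=8,fy=8,interpolation=cv2.INTER_CUBIC)
y=cv2.copyMakeBorder(y,0,x.shape[0]-y.shape[0],0,0,cv2.BORDER_CONSTANT)
cv2.imwrite("pics/z10.png",cv2.convertScaleAbs(np.hstack([x,y])[:600,:800],alpha=1.0,beta=-20))
print(r.sense()["time"])
```

```text
16.15
```

View pics/z10.png

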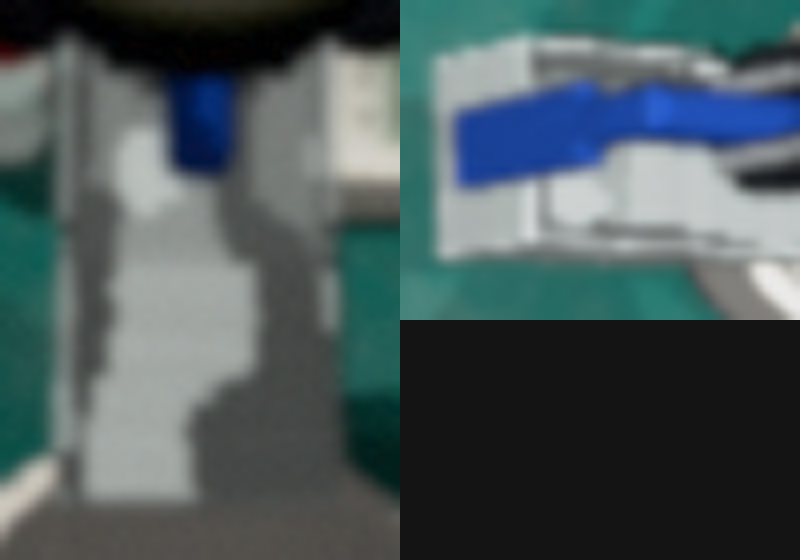

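Request:
{"name": "carry_out", "arguments": {
  "increments": [
    [[0.0018, -0.0001, 0.002], [0.001, -0.033, 0], 1],
    [[0.0019, -0.0001, 0.0021], [0, -0.033, 0], 1],
    [[0.0019, -0.0001, 0.0021], [0, -0.033, 0], 1],
    [[0.0019, -0.0001, 0.0021], [0, -0.033, 0], 1],
    [[0.002, -0.0001, 0.0021], [0, -0.033, 0], 1]
  ]
}}

```text
time: 16.65
tool_pos: [476.7, -81.7, 163.6]
tcp_rot: [179.6, -20.8, 90.4]
ft_force: [0.2, 3.8, 4.3]
finger_gap: 12.1
```

```bash
python3 st.py 2 2 74
```

```text
t 16.65 pos [476.7 -81.7 163.6] rot [179.62 -20.83  90.36] F [0.2 3.8 4.3] M [ 0.74 -0.19 -0.08] gap 12.1 q [-29.6  -1.3 104.1  18.1  87.8 -32.3]
piv [ 478.18 -116.59   74.5 ] ypr [-90.    20.23   0.35]
[[[-0.0004, -0.0008, 0.0016], [0.006, -0.032, 0.0], 1], [[0.0023, 0.0, 0.0021], [0.0, -0.032, 0.0], 1], [[0.0023, 0.0, 0.0021], [0.0, -0.032, 0.0], 1], [[0.0023, 0.0, 0.0021], [0.0, -0.032, 0.0], 1], [[0.0023, 0.0, 0.0021], [0.0, -0.032, 0.0], 1], [[0.0023, 0.0, 0.0021], [0.0, -0.032, 0.0], 1], [[0.0023, 0.0, 0.0021], [0.0, -0.032, 0.0], 1], [[0.0023, 0.0, 0.0021], [0.0, -0.032, 0.0], 1], [[0.0023, 0.0, 0.0021], [0.0, -0.032, 0.0], 1], [[0.0023, 0.0, 0.0021], [0.0, -0.032, 0.0], 1]]
```

Request:
{"name": "carry_out", "arguments": {
  "increments": [
    [[0.0021, 0, 0.0019], [0.001, -0.033, 0], 1],
    [[0.0021, 0, 0.0019], [0, -0.033, 0], 1],
    [[0.0021, 0, 0.002], [0, -0.033, 0], 1],
    [[0.0021, 0, 0.002], [0, -0.033, 0], 1],
    [[0.0021, 0, 0.002], [0, -0.033, 0], 1]
  ]
}}

```text
time: 17.15
tool_pos: [476.6, -67.6, 156.3]
tcp_rot: [179.8, -11.0, 90.2]
ft_force: [0.6, 1.8, 1.3]
finger_gap: 11.9
```

```bash
python3 st.py 2 2 74;python3 - <<'E'
from h import *; from bench import r
b=r.snapshot("side");crop(b,225,215,315,365,4,"pics/s11.png")
E
```

```text
t 17.15 pos [476.6 -67.6 156.3] rot [179.76 -11.02  90.2 ] F [0.6 1.8 1.3] M [ 0.2  -0.04  0.04] gap 11.9 q [-22.1  -5.9 107.4  10.4  82.6 -23.9]
piv [ 477.89 -117.17   74.45] ypr [-90.14  10.42   0.28]
[[[0.0002, -0.0007, 0.002], [0.005, -0.029, -0.002], 1], [[0.0021, 0.0, 0.0019], [0.0, -0.029, 0.0], 1], [[0.0021, 0.0, 0.0019], [0.0, -0.029, 0.0], 1], [[0.0021, 0.0, 0.0019], [0.0, -0.029, 0.0], 1], [[0.0021, 0.0, 0.0019], [0.0, -0.029, 0.0], 1]]
```

View pics/s11.png

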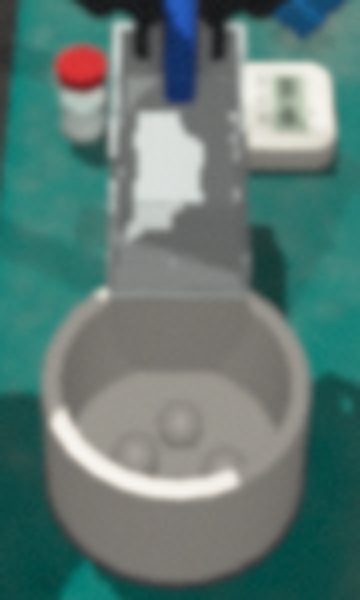

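Run:
```python
from h import *; from bench import r
s=r.sense();p,R=pose(s)
p1,R1=tgt(np.array([477,-113,124.]),0);plan(p,R,p1,R1,8,1)
print(p1)
p2=np.array([480,218,175.]);plan(p1,R1,p2,G,24,1,True)
```

```text
[[[0.0031,0.0,-0.0044],[0.0007,-0.0225,-0.0002],1],[[0.003,0.0,-0.0045],[0.0007,-0.0225,-0.0002],1],[[0.0029,0.0,-0.0046],[0.0007,-0.0225,-0.0002],1],[[0.0028,0.0,-0.0046],[0.0007,-0.0225,-0.0002],1],[[0.0027,-0.0001,-0.0047],[0.0007,-0.0225,-0.0002],1],[[0.0026,-0.0001,-0.0047],[0.0007,-0.0225,-0.0002],1],[[0.0025,-0.0001,-0.0048],[0.0007,-0.0225,-0.0002],1],[[0.0024,-0.0001,-0.0049],[0.0007,-0.0225,-0.0002],1]]
[475.9680763  -49.42445632 195.5324508 ]
[[[0.0014,0.0,0.0001],[-0.0001,0.0,0.0078],1],[[0.0039,0.0001,0.0003],[-0.0002,0.0,0.0224],1],[[0.0062,-0.0001,0.0005],[-0.0004,0.0001,0.0357],1],[[0.0083,-0.0004,0.0007],[-0.0005,0.0001,0.0477],1],[[0.0101,-0.0009,0.0009],[-0.0006,0.0001,0.0584],1],[[0.0117,-0.0018,0.001],[-0.0007,0.0001,0.0677],1],[[0.0129,-0.0029,0.0012],[-0.0008,0.0001,0.0757],1],[[0.0137,-0.0042,0.0013],[-0.0009,0.0001,0.0823],1],[[0.0142,-0.0056,0.0013],[-0.0009,0.0002,0.0877],1],[[0.0143,-0.0072,0.0014],[-0.001,0.0002,0.0917],1],[[0.014,-0.0087,0.0014],[-0.001,0.0002,0.0943],1],[[0.0133,-0.0101,0.0014],[-0.001,0.0002,0.0957],1]]
[[[0.0122,-0.0113,0.0014],[-0.001,0.0002,0.0957],1],[[0.0109,-0.0123,0.0014],[-0.001,0.0002,0.0943],1],[[0.0095,-0.0129,0.0013],[-0.001,0.0002,0.0917],1],[[0.0079,-0.0131,0.0013],[-0.0009,0.0002,0.0877],1],[[0.0063,-0.0129,0.0012],[-0.0009,0.0001,0.0823],1],[[0.0048,-0.0123,0.0011],[-0.0008,0.0001,0.0757],1],[[0.0034,-0.0113,0.001],[-0.0007,0.0001,0.0677],1],[[0.0023,-0.0099,0.0008],[-0.0006,0.0001,0.0584],1],[[0.0014,-0.0082,0.0007],[-0.0005,0.0001,0.0477],1],[[0.0008,-0.0062,0.0005],[-0.0004,0.0001,0.0357],1],[[0.0003,-0.0039,0.0003],[-0.0002,0.0,0.0224],1],[[0.0001,-0.0014,0.0001],[-0.0001,0.0,0.0078],1]]
```

Request:
{"name": "carry_out", "arguments": {
  "increments": [
    [[0.0005, 0, -0.003], [0, 0, 0], 1],
    [[0.001, 0, -0.006], [0, 0, 0], 1],
    [[0.0015, 0, -0.009], [0.001, -0.02, 0], 1],
    [[0.002, 0, -0.01], [0.001, -0.03, 0], 1],
    [[0.003, 0, -0.01], [0.001, -0.03, 0], 1],
    [[0.003, 0, -0.009], [0.001, -0.03, 0], 1],
    [[0.003, 0, -0.008], [0.001, -0.03, 0], 1],
    [[0.003, 0, -0.006], [0.001, -0.03, 0], 1],
    [[0.001, 0, -0.002], [0, -0.01, 0], 1]
  ]
}}

```text
time: 18.1
tool_pos: [474.9, -59.9, 225.2]
tcp_rot: [-179.7, 0.4, 89.9]
ft_force: [1.0, -0.0, -1.5]
finger_gap: 12.1
```

Run:
```python
from h import *; from bench import r
s=r.sense();show(s);print(cur(s))
b=r.snapshot("side");crop(b,190,170,350,370,3,"pics/s12.png")
p,R=pose(s)
p2=np.array([480,218,165.]);plan(p,R,p2,G,20,1,True)
```

```text
t 18.10 pos [474.9 -59.9 225.2] rot [-179.69    0.42   89.91] F [ 1.  -0.  -1.5] M [-0.03 -0.05 -0.04] gap 12.1 q [-13.  -11.2 104.2  -0.5  87.2 -12.8]
(array([ 475.24402298, -124.72649439,  154.79914036]), array([-90.41653216,  -1.01976607,  -0.2052919 ]))
[[[0.002,0.0,0.0004],[0.0,0.0001,0.0111],1],[[0.0058,0.0,0.0012],[-0.0001,0.0004,0.0317],1],[[0.0091,-0.0002,0.0019],[-0.0002,0.0006,0.05],1],[[0.012,-0.0009,0.0025],[-0.0002,0.0009,0.066],1],[[0.0144,-0.002,0.0031],[-0.0003,0.001,0.0798],1],[[0.0162,-0.0036,0.0035],[-0.0003,0.0012,0.0912],1],[[0.0174,-0.0056,0.0039],[-0.0004,0.0013,0.1004],1],[[0.0179,-0.0078,0.0042],[-0.0004,0.0014,0.1073],1],[[0.0177,-0.0101,0.0044],[-0.0004,0.0014,0.1118],1],[[0.0168,-0.0123,0.0045],[-0.0004,0.0015,0.1141],1],[[0.0152,-0.0141,0.0045],[-0.0004,0.0015,0.1141],1],[[0.0133,-0.0154,0.0044],[-0.0004,0.0014,0.1118],1]]
[[[0.011,-0.0161,0.0043],[-0.0004,0.0014,0.1073],1],[[0.0086,-0.0161,0.004],[-0.0004,0.0013,0.1004],1],[[0.0063,-0.0154,0.0036],[-0.0003,0.0012,0.0912],1],[[0.0043,-0.0139,0.0032],[-0.0003,0.001,0.0798],1],[[0.0026,-0.0117,0.0026],[-0.0002,0.0009,0.066],1],[[0.0014,-0.009,0.002],[-0.0002,0.0006,0.05],1],[[0.0006,-0.0057,0.0013],[-0.0001,0.0004,0.0317],1],[[0.0001,-0.002,0.0004],[0.0,0.0001,0.0111],1]]
```

View pics/s12.png

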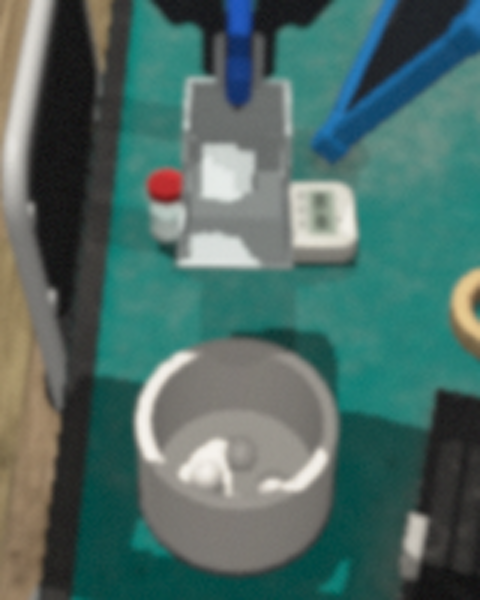

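The scoop is empty and lifted off, at about 2 N. The jar hasn't moved: its rim still spans (135–338, 340). Balls are visible inside. I'll carry the scoop back to its first spot.

Request:
{"name": "carry_out", "arguments": {
  "increments": [
    [[0.002, 0, 0], [0, 0, 0.011], 1],
    [[0.0058, 0, 0.001], [0, 0, 0.032], 1],
    [[0.0091, 0, 0.0015], [0, 0, 0.05], 1],
    [[0.012, -0.0009, 0.002], [0, 0.001, 0.066], 1],
    [[0.0144, -0.002, 0.0025], [0, 0.001, 0.08], 1],
    [[0.0162, -0.0036, 0.003], [0, 0.001, 0.091], 1],
    [[0.0174, -0.0056, 0.003], [0, 0.001, 0.1], 1],
    [[0.0179, -0.0078, 0.003], [0, 0.001, 0.107], 1],
    [[0.0177, -0.0101, 0.003], [0, 0.001, 0.112], 1],
    [[0.0168, -0.0123, 0.003], [0, 0.001, 0.114], 1],
    [[0.0152, -0.0141, 0.003], [0, 0.001, 0.114], 1],
    [[0.0133, -0.0154, 0.003], [0, 0.001, 0.112], 1]
  ]
}}

```text
time: 19.35
tool_pos: [480.7, 121.4, 191.9]
tcp_rot: [-179.6, 0.3, 30.0]
ft_force: [0.6, -0.0, -2.4]
finger_gap: 12.1
```

Request:
{"name": "carry_out", "arguments": {
  "increments": [
    [[0.011, -0.0161, 0.003], [0, 0.001, 0.107], 1],
    [[0.0086, -0.0161, 0.003], [0, 0.001, 0.1], 1],
    [[0.0063, -0.0154, 0.003], [0, 0.001, 0.091], 1],
    [[0.0043, -0.0139, 0.003], [0, 0.001, 0.08], 1],
    [[0.0026, -0.0117, 0.002], [0, 0.001, 0.066], 1],
    [[0.0014, -0.009, 0.001], [0, 0, 0.05], 1],
    [[0.0006, -0.0057, 0.001], [0, 0, 0.032], 1],
    [[0, -0.002, 0], [0, 0, 0.011], 1],
    [[0, 0, 0], [0, 0, 0], 1]
  ]
}}

```text
time: 20.25
tool_pos: [486.4, 222.2, 169.6]
tcp_rot: [-179.8, 0.9, -2.7]
ft_force: [-0.2, 0.2, -1.9]
finger_gap: 12.0
```

Run:
```python
from h import *; from bench import r
s=r.sense();show(s);print(cur(s))
p,R=pose(s)
plan(p,R,np.array([480.,213,100]),G,8,1)
```

```text
t 20.25 pos [486.4 222.2 169.6] rot [-179.84    0.85   -2.72] F [-0.2  0.2 -1.9] M [-0.04 -0.   -0.03] gap 12.0 q [ 18.7   0.2  99.4   0.5  81.2 111.4]
(array([421.10342716, 224.74851038,  99.67145604]), array([ 1.76951027e+02, -1.45109851e+00, -5.21336299e-02]))
[[[-0.0006,0.0012,0.0087],[-0.0002,0.0031,-0.0112],1],[[-0.0007,0.0012,0.0087],[-0.0002,0.0031,-0.0112],1],[[-0.0007,0.0012,0.0087],[-0.0002,0.0031,-0.0112],1],[[-0.0007,0.0012,0.0087],[-0.0002,0.0031,-0.0112],1],[[-0.0008,0.0012,0.0087],[-0.0002,0.0031,-0.0112],1],[[-0.0008,0.0012,0.0087],[-0.0002,0.0031,-0.0112],1],[[-0.0009,0.0012,0.0087],[-0.0002,0.0031,-0.0112],1],[[-0.0009,0.0011,0.0087],[-0.0002,0.0031,-0.0112],1]]
```

Request:
{"name": "carry_out", "arguments": {
  "increments": [
    [[-0.0007, 0.0008, 0.0085], [0, 0.003, -0.011], 1],
    [[-0.0007, 0.0008, 0.0085], [0, 0.003, -0.011], 1],
    [[-0.0007, 0.0008, 0.0085], [0, 0.003, -0.011], 1],
    [[-0.0007, 0.0008, 0.0085], [0, 0.003, -0.011], 1],
    [[-0.0007, 0.0008, 0.0085], [0, 0.003, -0.011], 1],
    [[-0.0007, 0.0008, 0.008], [0, 0.003, -0.011], 1],
    [[-0.0007, 0.0008, 0.006], [0, 0.003, -0.011], 1],
    [[0, 0, 0.003], [0, 0.003, 0], 1],
    [[0, 0, 0], [0, 0.001, 0], 1]
  ]
}}

```text
time: 21.15
tool_pos: [479.5, 214.2, 103.0]
tcp_rot: [-179.9, -0.6, 2.1]
ft_force: [0.2, 0.1, -2.2]
finger_gap: 11.9
```

Run:
```python
from h import *; from bench import r
s=r.sense();show(s);print(cur(s))
b=r.snapshot("side");crop(b,220,100,390,230,4.5,"pics/s13.png")
```

```text
t 21.15 pos [479.5 214.2 103. ] rot [-179.89   -0.55    2.1 ] F [ 0.2  0.1 -2.2] M [ 0.01  0.03 -0.04] gap 11.9 q [ 1.850e+01  1.100e+00  1.057e+02 -1.000e-01  7.260e+01  1.064e+02]
(array([415.89805746, 211.24333361,  31.5466054 ]), array([-1.78227285e+02, -4.78717833e-02, -8.34692954e-03]))
```

View pics/s13.png

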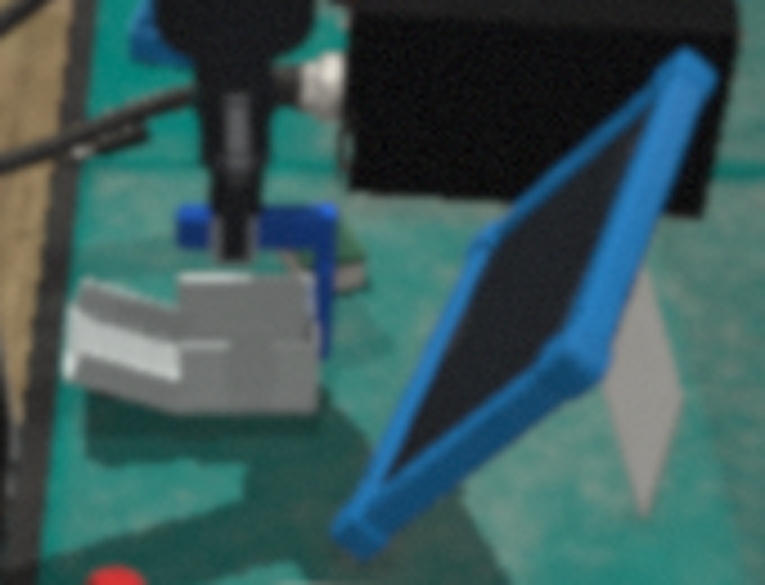

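Request:
{"name": "carry_out", "arguments": {
  "increments": [
    [[0, 0, 0.004], [0, 0, 0], 1],
    [[0, 0, 0.005], [0, 0, 0], 1],
    [[0, 0, 0.004], [0, 0, 0], 1],
    [[0, 0, 0.002], [0, 0, 0], 1],
    [[0, 0, 0.001], [0, 0, 0], 1]
  ]
}}

```text
time: 21.7
tool_pos: [481.0, 214.9, 87.4]
tcp_rot: [-179.8, -0.7, 2.1]
ft_force: [-0.3, 0.7, -3.0]
finger_gap: 12.3
```

Request:
{"name": "carry_out", "arguments": {
  "increments": [
    [[0, 0, 0.0005], [0, 0, 0], 1],
    [[0, 0, 0.0005], [0, 0, 0], 1],
    [[0, 0, 0.0005], [0, 0, 0], 1]
  ]
}}

```text
time: 22.0
tool_pos: [481.1, 214.9, 85.9]
tcp_rot: [-179.8, -0.7, 2.1]
ft_force: [-0.1, 0.9, -2.3]
finger_gap: 12.1
```

Request:
{"name": "carry_out", "arguments": {
  "increments": [
    [[0, 0, 0.0007], [0, 0, 0], 1],
    [[0, 0, 0.0007], [0, 0, 0], 1],
    [[0, 0, 0.0007], [0, 0, 0], 1]
  ]
}}

```text
time: 22.3
tool_pos: [481.4, 215.0, 83.9]
tcp_rot: [-179.8, -0.8, 2.1]
ft_force: [0.2, -0.5, -3.0]
finger_gap: 12.1
```

Request:
{"name": "carry_out", "arguments": {
  "increments": [
    [[0, 0, 0.0006], [0, 0, 0], 1],
    [[0, 0, 0.0005], [0, 0, 0], 1]
  ]
}}

```text
time: 22.5
tool_pos: [481.4, 215.0, 82.7]
tcp_rot: [-179.8, -0.8, 2.1]
ft_force: [0.7, -0.3, -1.7]
finger_gap: 12.2
```

Request:
{"name": "carry_out", "arguments": {
  "increments": [
    [[0, 0, 0.0005], [0, 0, 0], 1],
    [[0, 0, 0.0004], [0, 0, 0], 1]
  ]
}}

```text
time: 22.7
tool_pos: [481.4, 215.0, 81.8]
tcp_rot: [-179.8, -0.8, 2.1]
ft_force: [0.0, 0.6, -3.0]
finger_gap: 11.9
```

Request:
{"name": "carry_out", "arguments": {
  "increments": [
    [[0, 0, 0.0005], [0, 0, 0], 1],
    [[0, 0, 0.0004], [0, 0, 0], 1]
  ]
}}

```text
time: 22.9
tool_pos: [481.6, 215.2, 81.6]
tcp_rot: [-179.8, -0.8, 2.1]
ft_force: [-3.2, 0.4, 3.1]
finger_gap: 12.0
```

Request:
{"name": "carry_out", "arguments": {
  "increments": [
    [[0, 0, 0.0004], [0, 0, 0], 1],
    [[0, 0, 0.0004], [0, 0, 0], 1]
  ]
}}

```text
time: 23.1
tool_pos: [481.7, 215.3, 81.6]
tcp_rot: [-179.8, -0.8, 2.1]
ft_force: [-3.5, -1.2, 5.2]
finger_gap: 12.0
```

Request:
{"name": "carry_out", "arguments": {
  "increments": [
    [[0, 0, 0], [0, 0, 0], 0.7],
    [[0, 0, -0.0004], [0, 0, 0], 0.4],
    [[0, 0, -0.0004], [0, 0, 0], 0],
    [[0, 0, -0.0004], [0, 0, 0], 0],
    [[0, 0, -0.0004], [0, 0, 0], 0],
    [[0, 0, -0.0004], [0, 0, 0], 0],
    [[0, 0, -0.0004], [0, 0, 0], 0]
  ],
  "newtons": 20
}}

```text
time: 23.8
tool_pos: [482.8, 215.5, 84.3]
tcp_rot: [-179.8, -0.9, 2.1]
ft_force: [-0.5, 0.3, -0.4]
finger_gap: 85.2
```

Run:
```python
from h import *; from bench import r
s=r.sense();show(s)
b=r.snapshot("side");crop(b,220,100,390,230,4.5,"pics/s14.png")
```

```text
t 23.80 pos [482.8 215.5  84.3] rot [-179.77   -0.93    2.09] F [-0.5  0.3 -0.4] M [-0.01 -0.03  0.01] gap 85.2 q [ 1.850e+01  2.600e+00  1.063e+02 -1.000e-01  7.010e+01  1.064e+02]
```

View pics/s14.png

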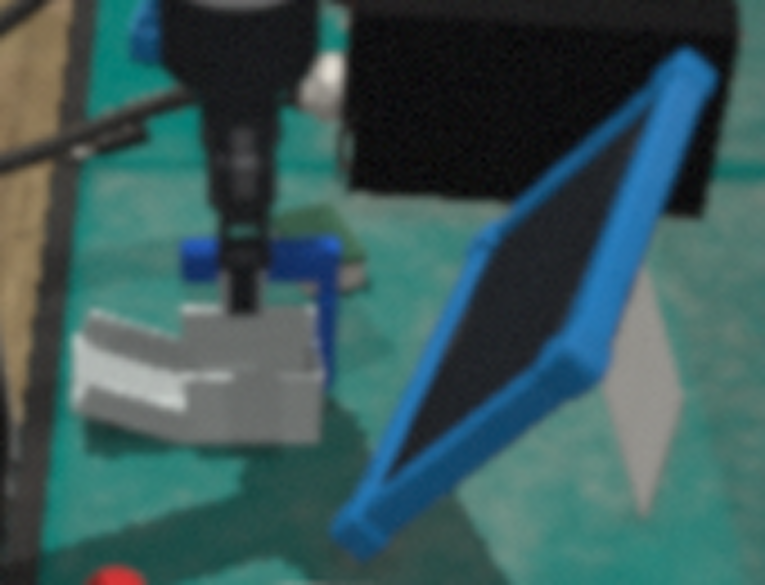

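Released; the scoop stands level. I'll retreat straight up, then aside to see the result.

Request:
{"name": "carry_out", "arguments": {
  "increments": [
    [[0, 0, -0.008], [0, 0, 0], 0],
    [[0, 0, -0.012], [0, 0, 0], 0],
    [[0, 0, -0.016], [0, 0, 0], 0],
    [[0, 0, -0.02], [0, 0, 0], 0],
    [[0, 0, -0.02], [0, 0, 0], 0],
    [[0, 0, -0.02], [0, 0, 0], 0],
    [[0, 0, -0.02], [0, 0, 0], 0],
    [[0, 0, -0.02], [0, 0, 0], 0]
  ]
}}

```text
time: 24.65
tool_pos: [479.1, 214.4, 229.3]
tcp_rot: [-179.8, -0.8, 2.1]
ft_force: [0.8, 0.0, -0.1]
finger_gap: 85.5
```

Request:
{"name": "carry_out", "arguments": {
  "increments": [
    [[-0.02, -0.02, -0.002], [0, 0, 0], 0],
    [[-0.025, -0.025, -0.002], [0, 0, 0], 0],
    [[-0.025, -0.03, -0.002], [0, 0, 0], 0],
    [[-0.025, -0.03, -0.002], [0, 0, 0], 0],
    [[-0.02, -0.03, -0.002], [0, 0, 0], 0],
    [[-0.01, -0.02, 0], [0, 0, 0], 0],
    [[0, 0, 0], [0, 0, 0], 0]
  ]
}}

```text
time: 25.35
tool_pos: [347.3, 370.6, 253.4]
tcp_rot: [-179.3, -1.8, 1.9]
ft_force: [-0.4, 0.0, 0.1]
finger_gap: 85.5
```

Run:
```python
from h import *; from bench import r
s=r.sense();show(s)
b=r.snapshot("side");a=r.snapshot("top")
cv2.imwrite("pics/s15.png",b["image"]);crop(a,140,130,420,230,2.8,"pics/t15.png")
x=cv2.resize(b["image"][270:365,225:315],None,fx=4.2,fy=4.2,interpolation=cv2.INTER_CUBIC)
y=cv2.resize(a["image"][150:215,330:400],None,fx=5.5,fy=5.5,interpolation=cv2.INTER_CUBIC)
h=max(len(x),len(y));f=lambda i:cv2.copyMakeBorder(i,0,h-len(i),0,0,cv2.BORDER_CONSTANT)
cv2.imwrite("pics/j15.png",np.hstack([f(x),f(y)]))
```

```text
t 25.35 pos [347.3 370.6 253.4] rot [-179.28   -1.8     1.86] F [-0.4  0.   0.1] M [ 0.05  0.03 -0.01] gap 85.5 q [ 41.5  -9.2  99.5  -0.6  87.9 129.6]
```

View pics/s15.png

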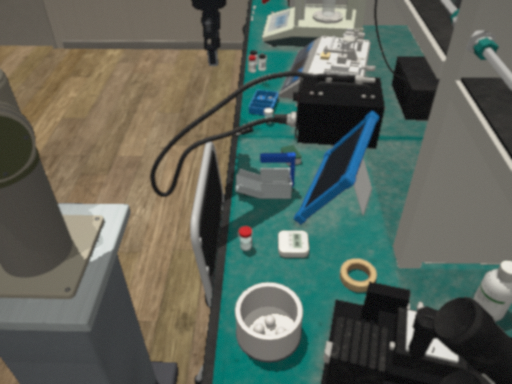

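View pics/t15.png

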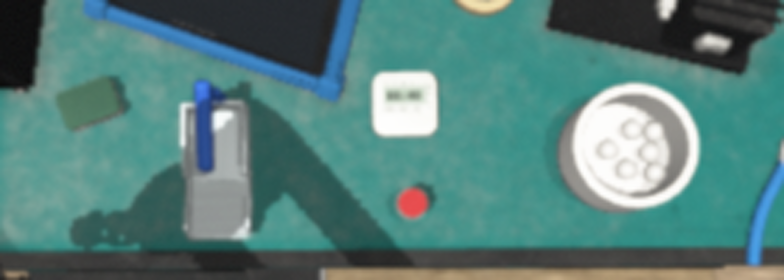

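View pics/j15.png

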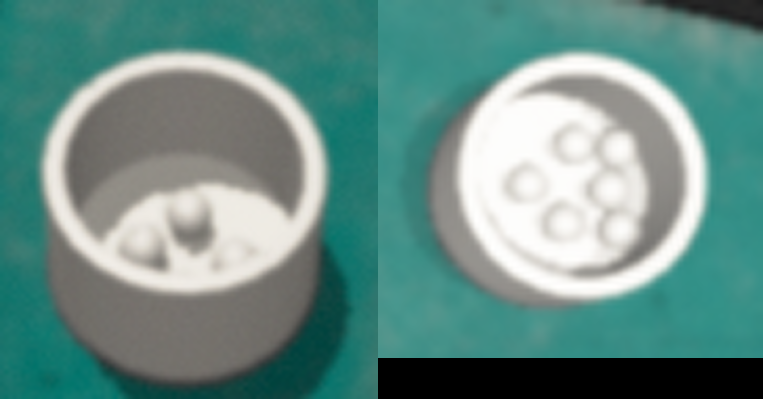

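All six balls are in the jar (top crop: (525,183), (575,145), (617,148), (610,190), (565,220), (618,228)). The scoop stands empty at about (215,190) in the full top view. Next I'll check whether the jar and the bystanders moved.

Run:
```python
from h import *; from bench import r
d=pickle.load(open("s0.pkl","rb"));n={k:r.snapshot(k) for k in("side","top")}
g=lambda p,b:cv2.cvtColor(p["image"],cv2.COLOR_BGR2GRAY)[b[1]:b[3],b[0]:b[2]].astype(np.float32)
for k,nm,b in(("side","jar",(225,270,315,370)),("top","jar",(330,150,400,215)),("top","timer",(268,148,302,186)),("top","vial",(278,192,298,212)),("side","vial",(235,222,258,255)),("side","timer",(272,225,315,262)),("top","tin",(155,152,192,180))):
    sh,resp=cv2.phaseCorrelate(g(d[k],b),g(n[k],b),cv2.createHanningWindow((b[2]-b[0],b[3]-b[1]),cv2.CV_32F));print(k,nm,np.round(sh,2),round(resp,2))
s=r.sense();print(s["qd"].round(1))
```

```text
side jar [-0.02 -0.02] 0.72
top jar [ 0.1  -0.03] 0.95
top timer [ 0.03 -0.02] 0.98
top vial [-0.01 -0.  ] 0.95
side vial [-0.03 -0.08] 0.96
side timer [ 0.67 -0.04] 0.95
top tin [-0.03  0.01] 0.96
[-0.7  0.3  0.4  0.2 -0.2  0.1]
```

```bash
python3 -c "
from bench import r
print(r.hand_in())"
```

```text
the job is handed in; nothing more can be done
None
```

I poured all six balls into the jar, set the empty scoop down level near where it started, and handed the job in at about 25.5 s of the 48 s allowed.

- **Pour:** I lowered the level scoop until its rubber bar touched the jar's rim on the left side. I then tipped it about that bar to about 52°, with a contact load of roughly 4–8 N. I tilted it back on the rim until the side view showed it empty, then lifted off.
- **One disagreement:** at about 4° of tip, when no ball could roll yet, the force reading showed the bar had lifted about 0.3 mm off the rim. I put it back down (about 8 N) before tipping further. Every reading after that showed contact until the balls were in.
- **Balls and scoop:** the last top picture shows six balls in the jar. The scoop weighed about 2.1 N after the pour, which matches it being empty. It stands on the worktop clear of the jar, and the gripper is open and well away from everything.
- **Jar and bystanders:** comparing pictures from before and after, the jar moved 0.1 px at most (about 0.2 mm). The vial, the tin and the timer moved less than 0.1 px. The exception is the timer in the side view, which gave 0.67 px. The top view showed only 0.03 px, so I put that down to a lighting or shadow difference.

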